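# Load the drying stand with bronze castings and start it

## Task

Hang every bronze casting standing on the mat by its carrier hook on the right, unheated half of the drying stand's rail, and let go of it there; only when all of them hang there, slide them along the rail so that all hang over the heater between the two black bands, and let go. Then start the dryer: press the left small key, the right small key and the big key right down, one after the other, never two at once and never the middle small key. Leave the castings hanging still between the bands and leave the tin, the wrench and the wooden block alone.

Things in the scene. Friction and masses are not known exactly. Their poses are not given: they have to be found in the camera images.
- bird: small bronze bird on a flat plinth 60 (x) by 50 (y) by 10 mm, 68 mm tall, stands on the mat, 0.2 to 0.4 kg; absent in some runs. Fixed on top: a steel carrier hook, open to the body's +x, with a grip tab at the very top, centred: 10 mm thick (x), 20 mm wide (y), z 130 to 170 mm. Origin: centre of the underside, z up
- bird_hook (a point): top of the inverted-V notch under the bird's crown, 124 mm above its underside: lies on top of the rail when hung. Seen from here in mm: crown x -20 to 20, up to z 6; notch cheeks to x +-11, z -6; upright x -20 to -14; tip x 14 to 20, reaching down to z -14; foot bar on the casting, top at z -50; so the rail enters from +x between z -14 and -50. Bars 14 wide (y). Tab z 6 to 46
- acorn: small bronze acorn on a flat plinth 60 (x) by 50 (y) by 10 mm, 60 mm tall, stands on the mat, 0.2 to 0.4 kg; absent in some runs. Fixed on top: a steel carrier hook, open to the body's +x, with a grip tab at the very top, centred: 10 mm thick (x), 20 mm wide (y), z 122 to 162 mm. Origin: centre of the underside, z up
- acorn_hook (a point): top of the inverted-V notch under the acorn's crown, 116 mm above its underside: lies on top of the rail when hung. Seen from here in mm: crown x -20 to 20, up to z 6; notch cheeks to x +-11, z -6; upright x -20 to -14; tip x 14 to 20, reaching down to z -14; foot bar on the casting, top at z -50; so the rail enters from +x between z -14 and -50. Bars 14 wide (y). Tab z 6 to 46
- bell: small bronze bell on a flat plinth 60 (x) by 50 (y) by 10 mm, 60 mm tall, stands on the mat, 0.2 to 0.4 kg; absent in some runs. Fixed on top: a steel carrier hook, open to the body's +x, with a grip tab at the very top, centred: 10 mm thick (x), 20 mm wide (y), z 122 to 162 mm. Origin: centre of the underside, z up
- bell_hook (a point): top of the inverted-V notch under the bell's crown, 116 mm above its underside: lies on top of the rail when hung. Seen from here in mm: crown x -20 to 20, up to z 6; notch cheeks to x +-11, z -6; upright x -20 to -14; tip x 14 to 20, reaching down to z -14; foot bar on the casting, top at z -50; so the rail enters from +x between z -14 and -50. Bars 14 wide (y). Tab z 6 to 46
- turtle: small bronze turtle on a flat plinth 60 (x) by 50 (y) by 10 mm, 54 mm tall, stands on the mat, 0.2 to 0.4 kg; absent in some runs. Fixed on top: a steel carrier hook, open to the body's +x, with a grip tab at the very top, centred: 10 mm thick (x), 20 mm wide (y), z 116 to 156 mm. Origin: centre of the underside, z up
- turtle_hook (a point): top of the inverted-V notch under the turtle's crown, 110 mm above its underside: lies on top of the rail when hung. Seen from here in mm: crown x -20 to 20, up to z 6; notch cheeks to x +-11, z -6; upright x -20 to -14; tip x 14 to 20, reaching down to z -14; foot bar on the casting, top at z -50; so the rail enters from +x between z -14 and -50. Bars 14 wide (y). Tab z 6 to 46
- dryer: fixed drying stand, origin on the bench under the middle of its rail, y along the rail (+y is left seen from the robot), a little turned. Steel rail 12 mm thick, axis 215 mm above the bench, between two posts (227 mm high) at y -282 and +282 mm. Under its left half (y 0 to 275) lies the grey heater box, 120 mm deep in x, 50 high, slatted top; under the right half a drip tray 100 mm deep, 8 high
- rail_mid (a point): point on the rail's axis in the middle of its length, at the first black band (10 mm wide) that marks the end of the loading half; axes as dryer
- far_band (a point): point on the rail's axis at the second black band, 250 mm to the left (+y) of the first; the heated section of the rail lies between the two bands
- panel: fixed grey control box, 140 (x) by 190 (y) by 36 mm high, origin centre of its underside. On top: a far row (x +35 mm) of three equal small round spring keys, 22 mm across, 60 mm apart along y (left = +y), and nearer the robot (x -32 mm, y 0) one big round key, 38 mm across
- key_left (a joint): travel of the left small key of the far row: 0 released, 0.006 m fully down (about 4 N); it springs back
- key_left_top (a point): centre of the top face of the left small key of the far row; it is pressed straight down
- key_middle (a joint): travel of the middle small key of the far row (not used in this job): 0 released, 0.006 m fully down (about 4 N); it springs back
- key_middle_top (a point): centre of the top face of the middle small key of the far row (not used in this job); it is pressed straight down
- key_right (a joint): travel of the right small key of the far row: 0 released, 0.006 m fully down (about 4 N); it springs back
- key_right_top (a point): centre of the top face of the right small key of the far row; it is pressed straight down
- key_big (a joint): travel of the big round start key: 0 released, 0.006 m fully down (about 4 N); it springs back
- key_big_top (a point): centre of the top face of the big round start key; it is pressed straight down
- mat: fixed grey felt mat on the bench, 170 (x) by 440 (y) by 6 mm thick, origin centre of its underside; the castings stand on it
- wax_tin: closed aluminium tin, 64 mm across, 60 mm high, origin centre of its underside; a bystander, to be left alone
- wrench: steel wrench, 180 mm long, lying flat; a bystander, to be left alone
- wood_block: pale wooden block, 90 by 45 by 35 mm, origin centre of its underside; a bystander, to be left alone
Things that resemble listed ones, but are neither listed nor needed, are in the scene too. What is shaped like the acorn but blue is not meant.

How it is judged:
By the outcome, as a careful person would: the job done as asked, in the order asked, and still so for the second after the job is handed in, with the robot touching nothing.
Of bird, acorn, bell, turtle only 3 to 4 are there at a start; the rules pass over those that are not, and their reading is None.
At some moment in a run one of bird, acorn, bell, turtle may be knocked a few centimetres aside while the robot is not near it.
It also fails if it takes over 210 s, if anything falls off the work surface, if the arm or the gripper's body presses on something with over 40 N, if the wrist force passes 120 N, or if a joint passes its speed limit or range.

## Robot

A 7-joint arm with a two-finger parallel gripper is mounted at the origin on the work surface. World frame = base frame: x ahead of the robot, y to its left, z up, the work surface at z = 0. Lengths are in m, angles in rad, forces in N, time in s.
With the tool pointing down it reaches from about 0.4 to 0.875 m from the base axis. Payload 6.5 kg.
Tool frame: the origin (TCP) lies at the very end of the fingers, on their centre line; the grasp point (between the pads) lies arm.tcp_to_grasp behind it (arm.tcp_to_grasp is the distance from the TCP to the grasp point, in m); z points along the fingers, y is the line along which they close (so a half turn about z gives the same grasp; the last joint's range is limited). The gripper opens to 85 mm and grips with 20 to 120 N. Pads are 22 mm wide; open, the fingers measure 114 mm over their backs; the gripper's body (76 mm by 85 mm) begins 54 mm behind the grasp point. The pads swing forward as they close: fully open they stand 13 mm farther back than shut.
Start: joints at [-1.24, 0.536, -0.004, 1.538, 0.003, 1.067, -0.071], TCP at [0.251, 0.599, 0.231] pointing down, gripper open.
Joint ranges: [-2.7, 2.7], [-0.37, 2.16], [-1.27, 1.26], [0.24, 2.4], [-1.31, 4.45], [0.19, 1.91], [-2.76, 2.76]. Speed limits (rad/s): [2.39, 2.39, 3.14, 3.14, 3.14, 3.14, 3.14].

## Interface

Orientations are given as a unit quaternion [x, y, z, w].
In Python, from workcell import arm gives the robot as it stands.
- The arm moves only by the shell command python3 -m inch 'ROWS' [OPENING] [FORCE]. ROWS is JSON, a list of rows, each a list of 2 entries, a list of its own where there are three numbers: the shift along the tool's x, y, z each as a share of 0.75 m, from -1 to 1, then the turn, a rotation vector about the tool's x, y, z each as a share of 90 degrees, from -1 to 1. In form: [[[x, y, z], [wx, wy, wz]], ...]. A call has 1 to 8 rows; each row is the pose to reach, as a shift and turn from the pose commanded when the call began, along the tool's axes at that moment; what a row does not reach only later rows make up. A row lasts 1/12 s, in which the tool goes at most 41.7 mm and 7.16 degrees, less where a joint would pass 70% of its speed; a pose out of reach is approached as far as the arm can. A call with a number of a shift or a turn outside -1 to 1 is refused whole. A call with a gripper value outside its range is refused whole. OPENING is the opening, from -1 (shut) to 1 (fully open), set as the call begins (- or left out, the last holds). The fingers move at their own pace and stop on an object; FORCE is the grip in N (left out, the last holds). Time passes only in rows, so rows that repeat a pose let the fingers close. It gives the time, the measured TCP pose, the force, the opening and the grip force at its end, in the units of the state.
- arm.state(): the state, without advancing time (a new reading comes with each control period).
- arm.grab_frame(name): name is "scene" or "top" or "wrist"; returns a dict with "color" (384x512x3 uint8, red, green, blue), "range_z" (384x512 float32, m along the optical axis (not along the pixel's ray), 0 where there is no reading), "camera_matrix" (3x3 intrinsics, pixels), "xyz" and "orientation" of the camera in the world; the wrist camera has in their place "tool_from_camera" (4x4, takes a point from camera to tool coordinates, whose origin is the TCP and whose axes are the flange's). Camera axes: x right, y up, looking along -z (the intrinsics and any distortion apply to the point x, -y, -z); pixel columns grow to the right and rows downward; lengths in m; the calibration is good to about 2 mm. A picture is of the moment at which its call begins: read the wrist's pose just before it.
- arm.finish_job(): hands the job in; it is judged then, once.
The state is a dict: "time_s": time; "joints": joint angles; "qvel": joint speeds; "joint_efforts": joint torques, N m; "position": TCP position; "tool_rot": TCP orientation; "ft_force": force on the tool from outside, world axes, zero at the start; "moment": the same for the moment, N m; "grip_width": finger opening in m; "grasp_force": force on a finger pad.
Only numpy, scipy, OpenCV 4.12 (cv2) and the standard library are available. Lean on these libraries where they do the work, as an engineer would, in place of code of your own. Each camera call takes 0.05 s, during which the arm holds its last target. There are 200 camera calls.

## Working session

There is one attempt and no reset: what is moved stays moved. The work goes in short steps, Python scripts to look and compute and a shell command to move; the robot and the scene stay as the last step left them, time stands still between calls to the robot, and variables do not carry over. Pictures are saved under pics/ and viewed, at most 14 in all, crops included, and the job is handed in when it is done.

```bash
ls; mkdir -p pics
cat > h.py <<'E'
import numpy as np, cv2, json
from scipy.spatial.transform import Rotation as R
from workcell import arm
def grab(n):
    s=arm.state(); f=arm.grab_frame(n)
    if n=='wrist':
        T=np.eye(4);T[:3,:3]=R.from_quat(s['tool_rot']).as_matrix();T[:3,3]=s['position']
        T=T@np.array(f['tool_from_camera'])
    else:
        T=np.eye(4);T[:3,:3]=R.from_quat(f['orientation']).as_matrix();T[:3,3]=f['xyz']
    return f['color'],f['range_z'],np.array(f['camera_matrix']),T
def cloud(d,K,T):
    v,u=np.mgrid[:d.shape[0],:d.shape[1]]
    P=np.stack([(u-K[0,2])/K[0,0]*d,-(v-K[1,2])/K[1,1]*d,-d],-1)
    W=P@T[:3,:3].T+T[:3,3]; W[d==0]=np.nan
    return W
def save(n,c,scale=1.0):
    cv2.imwrite('pics/'+n,cv2.resize(c[:,:,::-1],None,fx=scale,fy=scale,interpolation=cv2.INTER_CUBIC))
E
python3 - <<'E'
from h import *
s=arm.state();print({k:np.round(v,4) for k,v in s.items()},arm.tcp_to_grasp)
for n in('scene','top'):
    c,d,K,T=grab(n); save(n+'0.png',c,1.5); np.savez(n+'.npz',c=c,d=d,K=K,T=T)
    print(n,np.round(K,1),np.round(T,3),np.mean(d>0))
E
```

```text
pics
{'time_s': np.float64(0.0), 'joints': array([-1.2402,  0.5372, -0.0045,  1.5389,  0.0026,  1.0673, -0.0712]), 'qvel': array([ 0.0007, -0.0005, -0.0013,  0.0021,  0.0007, -0.0002,  0.    ]), 'joint_efforts': array([-1.00000e-04, -5.83411e+01,  1.04860e+00, -2.59101e+01,
        1.24000e-02,  9.70000e-03,  0.00000e+00]), 'position': array([0.251 , 0.5989, 0.2304]), 'tool_rot': array([ 1.971e-01,  9.804e-01, -9.000e-04, -1.000e-04]), 'ft_force': array([-0.2357,  0.2601,  0.2769]), 'moment': array([-0.0076, -0.0114, -0.0208]), 'grasp_force': np.float64(0.0), 'grip_width': np.float64(0.0852)} 0.0187
scene [[494.5   0.  244.7]
 [  0.  494.5 185.3]
 [  0.    0.    1. ]] [[-0.564 -0.587  0.58   1.349]
 [ 0.826 -0.415  0.383  0.522]
 [ 0.016  0.695  0.719  1.206]
 [ 0.     0.     0.     1.   ]] 0.9888102213541666
top [[376.2   0.  253.5]
 [  0.  376.2 195.2]
 [  0.    0.    1. ]] [[ 0.021  0.987 -0.159  0.308]
 [-1.     0.019 -0.017 -0.025]
 [-0.013  0.159  0.987  1.13 ]
 [ 0.     0.     0.     1.   ]] 0.9958038330078125
```

View pics/scene0.png

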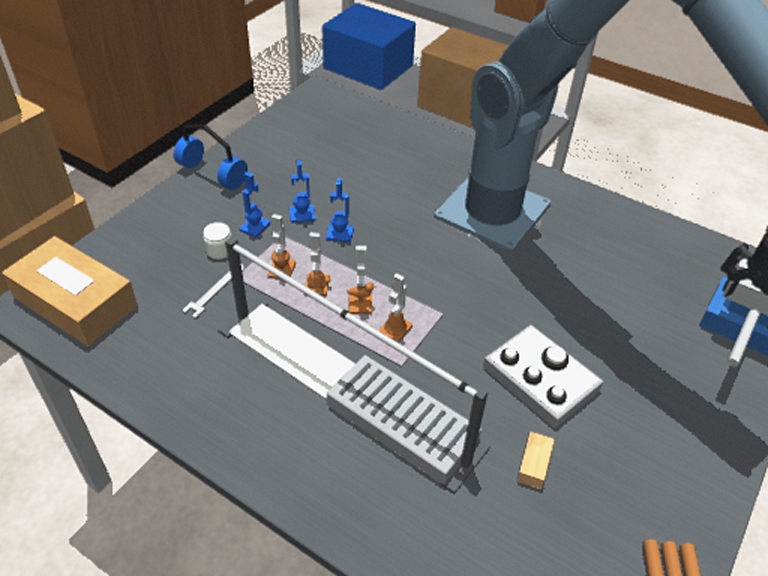

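View pics/top0.png

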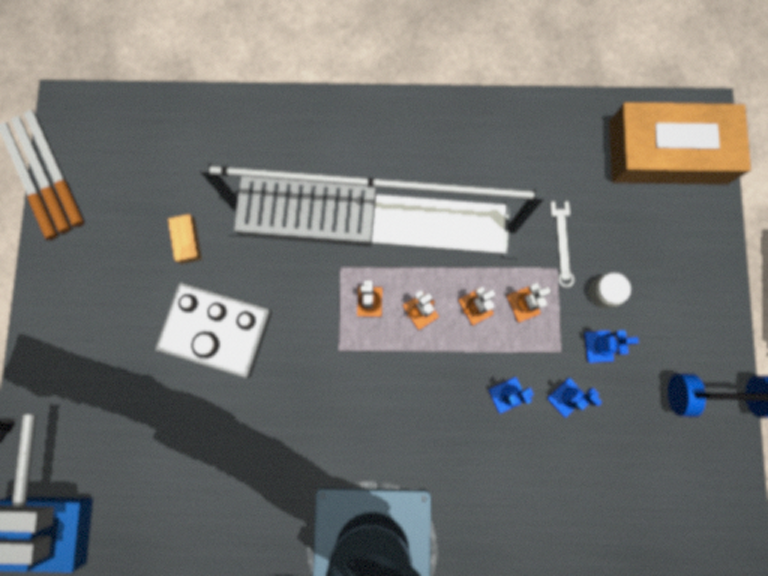

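The scene view (768x576) shows bronze castings on the mat at (282,262), (318,280), (361,295) and (397,325). The blue look-alikes at (255,220), (302,205) and (340,225) are off the mat and not meant, and neither are the brown handles at (670,560). The rail runs from (235,245) to (482,395), with bands at (345,314) and (463,386). The keys are at (510,356), (533,375), (557,395) and big (555,357).

```bash
cat > m.py <<'E'
from h import *
def load(n):
    z=np.load(n+'.npz'); return z['c'],z['d'],z['K'],z['T']
F={n:load(n) for n in('scene','top')}
for n,(c,d,K,T) in F.items():
    W=cloud(d,K,T); hsv=cv2.cvtColor(c,cv2.COLOR_RGB2HSV)
    x,y,z=W[...,0],W[...,1],W[...,2]
    print(n,'bench z',np.nanmedian(z[(abs(x-0.35)<.05)&(abs(y)<.1)]))
    rm=(z>.195)&(z<.24)&(x>.55)&(x<.9)&(abs(y)<.5)&(c.min(2)>110)
    P=W[rm]
    for _ in range(3):
        p=np.polyfit(P[:,1],P[:,0],1); r=P[:,0]-np.polyval(p,P[:,1]); P=P[abs(r)<.012]
    print(' rail x=a y+b',p,len(P),'z',np.median(P[:,2]),np.percentile(P[:,2],95),'y',P[:,1].min(),P[:,1].max())
    bm=(hsv[...,0]<16)&(hsv[...,1]>130)&(x>.3)&(x<.7)&(abs(y)<.35)&(z>0)&(z<.12)
    nn,lab,st,ce=cv2.connectedComponentsWithStats(bm.astype(np.uint8))
    for i in range(1,nn):
        if st[i,4]<60: continue
        Q=W[lab==i]; lo=Q[(Q[:,2]<.028)]
        rect=cv2.minAreaRect((lo[:,:2]*1000).astype(np.float32)) if len(lo)>5 else None
        # tab: metal above
        cx,cy=np.median(Q[:,0]),np.median(Q[:,1])
        t=(abs(x-cx)<.06)&(abs(y-cy)<.05)&(z>.135)&(z<.185)&~rm
        t2=(abs(x-cx)<.06)&(abs(y-cy)<.05)&(z>.095)&(z<.13)&~bm
        print(' obj px',ce[i].round(),st[i,4],'c',cx.round(3),cy.round(3),'top',np.percentile(Q[:,2],98).round(3),'rect',rect,'tab',t.sum(),W[t].mean(0).round(4),np.percentile(W[t][:,2],97).round(3),'crown',W[t2].mean(0).round(4))
E
python3 m.py
python3 - <<'E'
from h import *
z=np.load('scene.npz');c=z['c'];
save('crop.png',c[130:260,140:300],4.6)
E
```

```text
scene bench z 0.0014804396440317724
 rail x=a y+b [0.06563144 0.64717585] 806 z 0.21987395957451428 0.2253347999404255 y -0.2783621159879668 0.2993332853262116
 obj px [189. 175.] 152 c 0.474 -0.279 top 0.063 rect ((458.0608215332031, -282.76214599609375), (46.4366340637207, 46.67820739746094), 87.20120239257812) tab 65 [ 0.4744 -0.2874  0.155 ] 0.171 crown [ 0.4755 -0.2859  0.1165]
 obj px [212. 188.] 176 c 0.474 -0.184 top 0.052 rect ((465.94696044921875, -192.0263671875), (59.33955764770508, 51.170040130615234), 31.120891571044922) tab 57 [ 0.4678 -0.1935  0.1518] 0.165 crown [ 0.4764 -0.1883  0.1178]
 obj px [240. 199.] 272 c 0.461 -0.078 top 0.071 rect ((457.68365478515625, -81.4103775024414), (59.95728302001953, 46.05070495605469), 35.27674865722656) tab 101 [ 0.4589 -0.0823  0.1566] 0.178 crown [ 0.4704 -0.0742  0.1226]
 obj px [264. 218.] 228 c 0.485 0.027 top 0.063 rect ((471.7868957519531, 17.708988189697266), (60.91466522216797, 49.618019104003906), 1.1088536977767944) tab 71 [0.4752 0.0184 0.1546] 0.171 crown [0.4768 0.0187 0.1187]
top bench z 0.0009909581003696433
 rail 
[... 308 characters left out ...]
1 crown [0.464  0.0151 0.1267]
 obj px [347. 203.] 229 c 0.463 -0.28 top 0.069 rect ((469.999755859375, -288.3484191894531), (56.74816131591797, 45.36476135253906), 26.95194435119629) tab 46 [ 0.4688 -0.2885  0.162 ] 0.171 crown [ 0.4687 -0.2904  0.1254]
 obj px [315. 206.] 191 c 0.454 -0.186 top 0.05 rect ((463.73150634765625, -194.83607482910156), (56.38966751098633, 44.561031341552734), 28.454601287841797) tab 40 [ 0.4625 -0.1953  0.1586] 0.164 crown [ 0.4625 -0.1959  0.1203]
 obj px [278. 209.] 174 c 0.441 -0.078 top 0.073 rect ((453.6903991699219, -85.671875), (56.27976989746094, 45.6915283203125), 34.23710632324219) tab 85 [ 0.4521 -0.0861  0.1543] 0.178 crown [ 0.4423 -0.0892  0.1183]
```

View pics/crop.png

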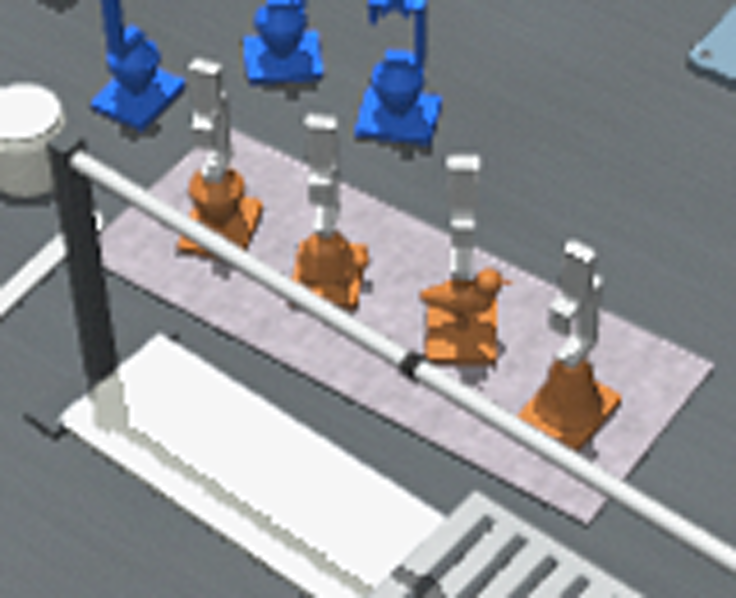

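The crop shows, from left, acorn (220,200), turtle (330,270), bird (460,310) and bell (575,400), all bronze on the mat. The hooks seem to open toward the camera (+x). I'll check that numerically and find the bands.

```bash
cat > m2.py <<'E'
from m import *
def proj(K,T,P):
    q=(np.atleast_2d(P)-T[:3,3])@T[:3,:3]; return np.c_[K[0,0]*q[:,0]/-q[:,2]+K[0,2],K[1,1]*-q[:,1]/-q[:,2]+K[1,2]]
def ray(K,T,uv,z):
    r=T[:3,:3]@np.array([(uv[0]-K[0,2])/K[0,0],-(uv[1]-K[1,2])/K[1,1],-1]); return T[:3,3]+r*(z-T[2,3])/r[2]
if __name__=='__main__':
  print('-----')
  for n,(c,d,K,T) in F.items():
    W=cloud(d,K,T)
    g=c.mean(2).astype(np.float32)
    # rail bands
    best=None
    for dx in np.arange(-.01,.011,.002):
        ys=np.arange(-.27,.30,.001); P=np.c_[.0657*ys+.6448+dx,ys,np.full_like(ys,.221)]
        uv=proj(K,T,P).astype(np.float32); v=cv2.remap(g,uv[:,:1],uv[:,1:],cv2.INTER_LINEAR)[:,0]
        if best is None or np.median(v)>best[0]: best=(np.median(v),dx,v)
    v=best[2]; dark=ys[v<.6*np.median(v)]; print(n,best[:2],'dark',(dark*1000).round())
    for nm,tx,ty,yw,h in(('acorn',.4716,-.288,29,.116),('turtle',.465,-.1945,29,.110),('bird',.4555,-.084,35,.124),('bell',.472,.0163,-1,.116)):
        a=np.radians(yw);e=np.array([np.cos(a),np.sin(a)])
        rel=W[...,:2]-[tx,ty]; l=rel@e; w=rel@[-e[1],e[0]]; z=W[...,2]-.006-h
        sat=cv2.cvtColor(c,cv2.COLOR_RGB2HSV)[...,1]
        for lo,hi in((-45,-15),(-14,6),(12,46)):
            m=(abs(l)<.04)&(abs(w)<.02)&(z*1000>lo)&(z*1000<hi)&(sat<90)
            print(' ',nm,lo,hi,m.sum(),'l',(np.percentile(l[m],[5,50,95])*1000).round(1) if m.any() else '','w',(np.median(w[m])*1000).round(1) if m.any() else '')
E
python3 m2.py | sed -n '/-----/,$p'
```

```text
-----
scene (np.float32(242.04428), np.float64(0.0)) dark [-270. -269. -268. -267. -266. -265. -264. -263. -262.    6.    7.    8.
    9.   10.   11.   12.   13.   14.   15.   16.  257.  258.  259.  260.
  261.  262.  263.  264.  265.  287.  288.  289.  290.  291.  292.  293.
  294.  295.  296.  297.  298.  299.]
  acorn -45 -15 27 l [-21.2 -15.    3.5] w 2.9
  acorn -14 6 32 l [-16.7  15.7  23. ] w -0.4
  acorn 12 46 59 l [-3.5  2.7  7.5] w -0.1
  turtle -45 -15 10 l [-21.1 -16.    5.4] w 3.8
  turtle -14 6 33 l [ 6.3 17.8 22.8] w 0.0
  turtle 12 46 56 l [-2.6  3.5  8.3] w -1.2
  bird -45 -15 1 l [-0.4 -0.4 -0.4] w -3.2
  bird -14 6 29 l [ 4.6 16.1 21. ] w -0.6
  bird 12 46 60 l [-3.9  3.   7. ] w -0.8
  bell -45 -15 28 l [-18.6 -15.  -11.5] w 1.5
  bell -14 6 40 l [-18.   17.4  22.3] w 3.6
  bell 12 46 61 l [-3.   4.   6.6] w 3.1
top (np.float32(211.22656), np.float64(-0.002)) dark [-270. -269. -268. -267. -266. -265. -264.    7.    8.    9.   10.   11.
   12.   13.   14.   15.  256.  257.  258.  259.  260.  261.  262.  263.
  264.  265.  287.  288.  289.  290.  291.  292.  293.  294.  295.  296.
  297.  298.  299.]
  acorn -45 -15 4 l [-23.  -19.  -17.3] w 6.2
  acorn -14 6 41 l [-22.2  -9.4  16.1] w 0.5
  acorn 12 46 31 l [-7.7 -2.8  2.3] w 4.5
  turtle -45 -15 3 l [-18.6 -17.2 -16.6] w 5.3
  turtle -14 6 39 l [-22.1   5.1  16. ] w 0.9
  turtle 12 46 26 l [-7.  -3.1  2.3] w 4.2
  bird -45 -15 2 l [-23.8 -21.5 -19.3] w 3.4
  bird -14 6 31 l [-22.9 -10.7  14.9] w -1.3
  bird 12 46 32 l [-8.6 -4.5  1. ] w 1.2
  bell -45 -15 5 l [-22.2 -22.  -21.7] w -1.5
  bell -14 6 26 l [-22.1 -11.8  14.5] w -2.2
  bell 12 46 27 l [-6.7 -5.9 -0.3] w -3.4
```

```bash
cat > plan.py <<'E'
import sys
from h import *
# usage: plan.py x,y,z,headingdeg ...   (heading of tool y); prints deltas for successive calls
s=arm.state(); p=np.array(s['position']); r=R.from_quat(s['tool_rot'])
print('at',p.round(4),'head',np.degrees(np.arctan2(*r.as_matrix()[[1,0],1])).round(2),'q',np.round(s['joints'],2),'t',round(float(s['time_s']),1),'grip',round(float(s['grip_width']),4),'f',np.round(s['ft_force'],1))
for a in sys.argv[1:]:
    x,y,z,h=map(float,a.split(',')); h=np.radians(h)
    M=np.array([[np.sin(h),np.cos(h),0],[-np.cos(h),np.sin(h),0],[0,0,-1]])
    sh=(r.inv().apply(np.array([x,y,z])-p)/.75).round(3); tr=((r.inv()*R.from_matrix(M)).as_rotvec()/(np.pi/2)).round(3)
    print(a,'->',json.dumps([sh.tolist(),tr.tolist()]),'rows',np.ceil(max(np.linalg.norm(sh)*750/41.7,np.linalg.norm(tr)*90/7.16)).astype(int))
    p=p+r.apply(sh*.75); r=r*R.from_rotvec(tr*np.pi/2)
E
python3 plan.py .35,.40,.42,50 .46,.12,.42,29 .472,-.16,.40,29 .4716,-.288,.25,29 .4716,-.288,.132,29
```

```text
at [0.251  0.599  0.2305] head 67.27 q [-1.24  0.54 -0.    1.54  0.    1.07 -0.07] t 0.1 grip 0.0853 f [0.6 0.3 0.2]Traceback (most recent call last):
  File "plan.py", line 9, in <module>
    sh=(r.inv().apply(np.array([x,y,z])-p)/.75).round(3); tr=((r.inv()*R.from_matrix(M)).as_rotvec()/(np.pi/2)).round(3)
                                                                       ~~~~~~~~~~~~~^^^
  File "scipy/spatial/transform/_rotation.pyx", line 1143, in scipy.spatial.transform._rotation.Rotation.from_matrix
ValueError: Non-positive determinant (left-handed or null coordinate frame) in rotation matrix 0: [[ 0.76604444  0.64278761  0.        ]
 [-0.64278761  0.76604444  0.        ]
 [ 0.          0.         -1.        ]].
```

```bash
sed -i 's/\[\[np.sin(h),np.cos(h),0\],\[-np.cos(h),np.sin(h),0\]/[[-np.sin(h),np.cos(h),0],[np.cos(h),np.sin(h),0]/' plan.py
python3 plan.py .35,.40,.42,50 .46,.12,.42,29 .472,-.16,.40,29 .4716,-.288,.25,29 .4716,-.288,.132,29
```

```text
at [0.251  0.599  0.2305] head 67.27 q [-1.24  0.54 -0.    1.54  0.    1.07 -0.07] t 0.1 grip 0.0853 f [0.6 0.3 0.2]
.35,.40,.42,50 -> [[-0.224, -0.194, -0.252], [-0.001, 0.0, 0.192]] rows 7
.46,.12,.42,29 -> [[-0.353, -0.192, -0.0], [0.0, 0.0, 0.233]] rows 8
.472,-.16,.40,29 -> [[-0.334, -0.167, 0.026], [0.0, 0.0, 0.0]] rows 7
.4716,-.288,.25,29 -> [[-0.149, -0.083, 0.201], [0.0, 0.0, 0.0]] rows 5
.4716,-.288,.132,29 -> [[0.0, -0.0, 0.157], [0.0, 0.0, 0.0]] rows 3
```

```bash
python3 -m inch '[[[-0.224,-0.194,-0.252],[0,0,0.192]],[[-0.224,-0.194,-0.252],[0,0,0.192]],[[-0.224,-0.194,-0.252],[0,0,0.192]],[[-0.224,-0.194,-0.252],[0,0,0.192]],[[-0.224,-0.194,-0.252],[0,0,0.192]],[[-0.224,-0.194,-0.252],[0,0,0.192]],[[-0.224,-0.194,-0.252],[0,0,0.192]],[[-0.224,-0.194,-0.252],[0,0,0.192]]]' 1 40
python3 -m inch '[[[-0.353,-0.192,0],[0,0,0.233]],[[-0.353,-0.192,0],[0,0,0.233]],[[-0.353,-0.192,0],[0,0,0.233]],[[-0.353,-0.192,0],[0,0,0.233]],[[-0.353,-0.192,0],[0,0,0.233]],[[-0.353,-0.192,0],[0,0,0.233]],[[-0.353,-0.192,0],[0,0,0.233]],[[-0.353,-0.192,0],[0,0,0.233]]]'
python3 -m inch '[[[-0.334,-0.167,0.026],[0,0,0]],[[-0.334,-0.167,0.026],[0,0,0]],[[-0.334,-0.167,0.026],[0,0,0]],[[-0.334,-0.167,0.026],[0,0,0]],[[-0.334,-0.167,0.026],[0,0,0]],[[-0.334,-0.167,0.026],[0,0,0]],[[-0.334,-0.167,0.026],[0,0,0]],[[-0.334,-0.167,0.026],[0,0,0]]]'
python3 plan.py .4716,-.288,.25,29 .4716,-.288,.132,29
python3 - <<'E'
from h import *
c,d,K,T=grab('wrist'); save('w1.png',c,1.2); np.savez('wrist.npz',c=c,d=d,K=K,T=T)
W=cloud(d,K,T)
m=(W[...,2]>.135)&(W[...,2]<.19)&(abs(W[...,0]-.465)<.06)&(W[...,1]<.06)&(W[...,1]>-.36)
n,l,st,ce=cv2.connectedComponentsWithStats(m.astype(np.uint8))
for i in range(1,n):
    if st[i,4]>30:
        Q=W[l==i]; print(ce[i].round(),st[i,4],Q.min(0).round(4),Q.max(0).round(4),cv2.minAreaRect((Q[:,:2]*1000).astype(np.float32)))
E
```

```text
time_s: 0.77
position: [0.3558, 0.3956, 0.4262]
tool_rot: [0.347, 0.938, 0.004, 0.003]
ft_force: [1.6, -0.1, 0.9]
grip_width: 0.0852
grasp_force: 0.0
time_s: 1.43
position: [0.4618, 0.1125, 0.4204]
tool_rot: [0.512, 0.859, -0.001, 0.001]
ft_force: [0.2, 0.2, -0.4]
grip_width: 0.0852
grasp_force: 0.0
time_s: 2.1
position: [0.4705, -0.1669, 0.4005]
tool_rot: [0.512, 0.859, -0.002, 0.001]
ft_force: [-0.7, 0.6, -0.4]
grip_width: 0.0854
grasp_force: 0.0
at [ 0.4705 -0.1669  0.4005] head 28.45 q [-0.37  0.14  0.7   1.73 -0.09  1.31  0.85] t 2.1 grip 0.0854 f [-0.7  0.6 -0.4]
.4716,-.288,.25,29 -> [[-0.142, -0.075, 0.201], [-0.001, 0.002, -0.006]] rows 5
.4716,-.288,.132,29 -> [[-0.0, -0.0, 0.158], [-0.0, -0.0, -0.0]] rows 3
[327.  28.] 264 [0.4652 0.0058 0.1353] [0.4754 0.0264 0.1695] ((470.3046569824219, 16.11813735961914), (20.54673957824707, 10.209564208984375), 89.92176818847656)
[272.  99.] 319 [ 0.435  -0.1019  0.135 ] [ 0.4729 -0.0692  0.1775] ((452.8575439453125, -85.76409149169922), (40.83900451660156, 19.04595947265625), 30.81789207458496)
[241. 174.] 134 [ 0.4548 -0.2048  0.1351] [ 0.4719 -0.1849  0.1629] ((463.42864990234375, -194.7197723388672), (9.638590812683105, 19.231542587280273), 31.146976470947266)
[216. 229.] 161 [ 0.4619 -0.3001  0.1354] [ 0.478  -0.2793  0.1688] ((469.89208984375, -289.6033935546875), (9.958420753479004, 20.065914154052734), 22.980510711669922)
```

View pics/w1.png

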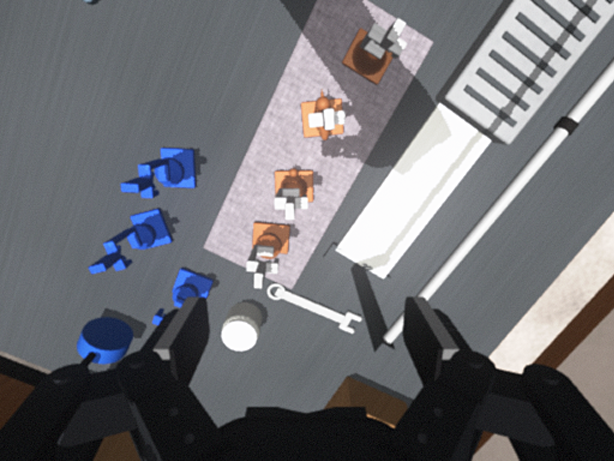

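The wrist view shows all four on the mat: bell (372,55), bird (323,117), turtle (293,190) and acorn (268,243). The rail is at right with its band at (567,124), and the wrist depth gives tidy tab boxes. I'll grasp the acorn first.

```bash
python3 - <<'E'
from h import *
z=np.load('wrist.npz');W=cloud(z['d'],z['K'],z['T']);c=z['c']
m=(W[...,2]>.205)&(W[...,2]<.235)&(abs(W[...,0]-.645)<.04)&(abs(W[...,1])<.26)
P=W[m]; 
for _ in range(3): p=np.polyfit(P[:,1],P[:,0],1); P=P[abs(P[:,0]-np.polyval(p,P[:,1]))<.01]
print(p,len(P),P[:,2].max(),np.percentile(P[:,2],90)); hi=P[P[:,2]>np.percentile(P[:,2],70)]; print(np.polyfit(hi[:,1],hi[:,0],1))
E
python3 plan.py .4702,-.289,.25,26 .4702,-.289,.132,26
```

```text
[0.06697629 0.64113007] 2997 0.22384578493418156 0.22082724401728895
[0.06716886 0.64299297]
at [ 0.4712 -0.1634  0.4004] head 28.62 q [-0.37  0.13  0.7   1.73 -0.09  1.31  0.84] t 2.1 grip 0.0853 f [0.5 1.1 0.4]
.4702,-.289,.25,26 -> [[-0.146, -0.081, 0.201], [-0.001, 0.001, 0.029]] rows 5
.4702,-.289,.132,26 -> [[-0.0, -0.0, 0.157], [0.0, -0.0, 0.0]] rows 3
```

```bash
python3 -m inch '[[[-0.149,-0.083,0.2],[0,0,0.03]],[[-0.149,-0.083,0.2],[0,0,0.03]],[[-0.149,-0.083,0.2],[0,0,0.03]],[[-0.149,-0.083,0.2],[0,0,0.03]],[[-0.149,-0.083,0.2],[0,0,0.03]],[[-0.149,-0.083,0.2],[0,0,0.03]],[[-0.149,-0.083,0.2],[0,0,0.03]],[[-0.149,-0.083,0.2],[0,0,0.03]]]' >/dev/null
python3 -m inch '[[[0,0,0],[0,0,0]],[[0,0,0],[0,0,0]]]'
python3 plan.py .4702,-.289,.132,26
```

```text
time_s: 2.98
position: [0.4732, -0.2867, 0.252]
tool_rot: [0.527, 0.85, 0.001, 0.001]
ft_force: [0.3, 0.6, -0.4]
grip_width: 0.0854
grasp_force: 0.0
at [ 0.4732 -0.2867  0.252 ] head 26.45 q [-0.07  0.41  0.71  1.81 -0.31  1.03  1.21] t 3.0 grip 0.0854 f [ 0.3  0.6 -0.4]
.4702,-.289,.132,26 -> [[-0.001, -0.005, 0.16], [0.001, 0.001, 0.005]] rows 3
```

```bash
python3 -m inch '[[[-0.001,-0.005,0.08],[0,0,0]],[[-0.001,-0.005,0.12],[0,0,0]],[[-0.001,-0.005,0.16],[0,0,0]],[[-0.001,-0.005,0.16],[0,0,0]],[[-0.001,-0.005,0.16],[0,0,0]],[[-0.001,-0.005,0.16],[0,0,0]]]'
python3 -m inch '[[[0,0,0],[0,0,0]],[[0,0,0],[0,0,0]],[[0,0,0],[0,0,0]],[[0,0,0],[0,0,0]],[[0,0,0],[0,0,0]],[[0,0,0],[0,0,0]],[[0,0,0],[0,0,0]],[[0,0,0],[0,0,0]]]' -1 50
python3 plan.py
```

```text
time_s: 3.48
position: [0.4703, -0.2909, 0.1332]
tool_rot: [0.527, 0.85, 0.0, 0.002]
ft_force: [0.7, -0.1, 1.9]
grip_width: 0.0852
grasp_force: 0.0
time_s: 4.15
position: [0.4689, -0.2901, 0.131]
tool_rot: [0.528, 0.85, 0.0, -0.0]
ft_force: [-1.4, 0.4, 3.8]
grip_width: 0.0093
grasp_force: 53.2
at [ 0.4689 -0.2901  0.131 ] head 26.32 q [ 0.02  0.57  0.6   1.91 -0.45  0.8   1.33] t 4.2 grip 0.0093 f [-1.4  0.4  3.8]
```

```bash
python3 plan.py .469,-.29,.31,26.3 .565,-.2135,.31,-3.8 .565,-.2135,.256,-3.8 .6288,-.2135,.256,-3.8 .6288,-.2135,.230,-3.8
```

```text
at [ 0.4689 -0.2901  0.131 ] head 26.32 q [ 0.02  0.57  0.6   1.91 -0.45  0.8   1.33] t 4.2 grip 0.0093 f [-1.4  0.4  3.8]
.469,-.29,.31,26.3 -> [[0.0, 0.0, -0.239], [0.0, -0.0, 0.0]] rows 5
.565,-.2135,.31,-3.8 -> [[0.035, 0.16, 0.0], [0.0, -0.0, 0.335]] rows 5
.565,-.2135,.256,-3.8 -> [[-0.0, 0.0, 0.072], [0.0, -0.0, -0.0]] rows 2
.6288,-.2135,.256,-3.8 -> [[0.006, 0.085, 0.0], [0.0, -0.0, -0.0]] rows 2
.6288,-.2135,.230,-3.8 -> [[-0.0, 0.0, 0.035], [0.0, -0.0, -0.0]] rows 1
```

```bash
python3 -m inch '[[[0,0,-0.04],[0,0,0]],[[0,0,-0.08],[0,0,0]],[[0,0,-0.13],[0,0,0]],[[0,0,-0.18],[0,0,0]],[[0,0,-0.22],[0,0,0]],[[0,0,-0.239],[0,0,0]],[[0,0,-0.239],[0,0,0]]]'
python3 -m inch '[[[0.005,0.023,0],[0,0,0.05]],[[0.01,0.046,0],[0,0,0.1]],[[0.015,0.07,0],[0,0,0.15]],[[0.02,0.09,0],[0,0,0.2]],[[0.025,0.115,0],[0,0,0.25]],[[0.03,0.14,0],[0,0,0.3]],[[0.035,0.16,0],[0,0,0.335]],[[0.035,0.16,0],[0,0,0.335]]]'
python3 -m inch '[[[0,0,0.02],[0,0,0]],[[0,0,0.04],[0,0,0]],[[0,0,0.06],[0,0,0]],[[0,0,0.072],[0,0,0]],[[0,0,0.072],[0,0,0]],[[0,0,0.072],[0,0,0]],[[0,0,0.072],[0,0,0]]]'
python3 plan.py .6288,-.2135,.256,-3.8 .6288,-.2135,.230,-3.8
```

```text
time_s: 4.73
position: [0.47, -0.2914, 0.313]
tool_rot: [0.528, 0.849, 0.0, 0.003]
ft_force: [-0.7, -0.1, -3.7]
grip_width: 0.0092
grasp_force: 52.2
time_s: 5.4
position: [0.5667, -0.2092, 0.307]
tool_rot: [0.729, 0.684, -0.0, -0.002]
ft_force: [0.3, 1.8, -4.0]
grip_width: 0.0097
grasp_force: 52.2
time_s: 5.98
position: [0.5648, -0.214, 0.2565]
tool_rot: [0.73, 0.683, 0.0, 0.0]
ft_force: [-0.5, 0.1, -3.5]
grip_width: 0.0091
grasp_force: 52.2
at [ 0.5648 -0.214   0.2565] head -3.84 q [-0.26  0.53  0.79  1.67 -0.41  1.11  0.58] t 6.0 grip 0.0091 f [-0.5  0.1 -3.5]
.6288,-.2135,.256,-3.8 -> [[0.006, 0.085, 0.001], [0.0, 0.0, -0.0]] rows 2
.6288,-.2135,.230,-3.8 -> [[0.0, 0.0, 0.034], [0.0, 0.0, -0.0]] rows 1
```

```bash
python3 -m inch '[[[0.002,0.02,0],[0,0,0]],[[0.003,0.04,0],[0,0,0]],[[0.005,0.06,0],[0,0,0]],[[0.006,0.075,0],[0,0,0]],[[0.006,0.085,0],[0,0,0]],[[0.006,0.085,0],[0,0,0]],[[0.006,0.085,0],[0,0,0]],[[0.006,0.085,0],[0,0,0]]]'
python3 -m inch '[[[0,0,0.008],[0,0,0]],[[0,0,0.016],[0,0,0]],[[0,0,0.024],[0,0,0]],[[0,0,0.03],[0,0,0]],[[0,0,0.034],[0,0,0]],[[0,0,0.034],[0,0,0]],[[0,0,0.034],[0,0,0]]]'
python3 - <<'E'
from h import *
c,d,K,T=grab('scene'); save('s1.png',c[100:300,100:340],3)
E
```

```text
time_s: 6.65
position: [0.6279, -0.2138, 0.2563]
tool_rot: [0.731, 0.683, -0.0, -0.0]
ft_force: [-0.1, -0.2, -2.7]
grip_width: 0.0096
grasp_force: 52.2
time_s: 7.23
position: [0.6292, -0.2132, 0.2306]
tool_rot: [0.73, 0.683, 0.0, 0.0]
ft_force: [2.0, -0.9, -3.0]
grip_width: 0.0094
grasp_force: 52.3
```

View pics/s1.png

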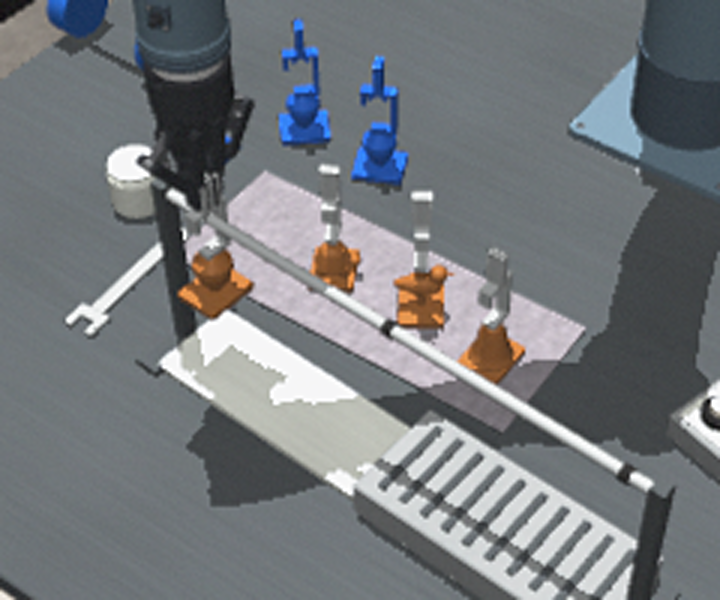

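The view shows the acorn's hook around the rail at (205,215); the others are untouched. The weight is still on the gripper, so I'll lower a little more.

```bash
python3 -m inch '[[[0,0,0.001],[0,0,0]],[[0,0,0.002],[0,0,0]],[[0,0,0.002],[0,0,0]],[[0,0,0.002],[0,0,0]]]'
python3 -m inch '[[[0,0,0.001],[0,0,0]],[[0,0,0.002],[0,0,0]],[[0,0,0.002],[0,0,0]],[[0,0,0.002],[0,0,0]]]'
```

```text
time_s: 7.62
position: [0.6296, -0.2135, 0.23]
tool_rot: [0.73, 0.683, 0.001, 0.001]
ft_force: [3.1, -0.4, 5.0]
grip_width: 0.0098
grasp_force: 53.3
time_s: 7.95
position: [0.6298, -0.2136, 0.2297]
tool_rot: [0.73, 0.683, 0.001, 0.001]
ft_force: [0.3, 1.4, 11.6]
grip_width: 0.0094
grasp_force: 54.7
```

```bash
python3 -m inch '[[[0,0,-0.001],[0,0,0]],[[0,0,-0.002],[0,0,0]],[[0,0,-0.002],[0,0,0]]]' 
python3 -m inch '[[[0,0,0],[0,0,0]],[[0,0,0],[0,0,0]],[[0,0,0],[0,0,0]],[[0,0,0],[0,0,0]],[[0,0,0],[0,0,0]],[[0,0,0],[0,0,0]]]' 0.2
python3 -m inch '[[[0,0,-0.03],[0,0,0]],[[0,0,-0.07],[0,0,0]],[[0,0,-0.11],[0,0,0]],[[0,0,-0.15],[0,0,0]],[[0,0,-0.16],[0,0,0]],[[0,0,-0.16],[0,0,0]],[[0,0,-0.16],[0,0,0]]]' 1
cat > look.py <<'E'
from h import *
c,d,K,T=grab('wrist'); W=cloud(d,K,T)
for nm,b in (('mat',(.40,.52,.126,.19)),('rail',(.59,.69,.232,.29))):
    m=(W[...,2]>b[2])&(W[...,2]<b[3])&(W[...,0]>b[0])&(W[...,0]<b[1])&(W[...,1]<.30)&(W[...,1]>-.36)
    n,l,st,ce=cv2.connectedComponentsWithStats(m.astype(np.uint8))
    for i in range(1,n):
        if st[i,4]>30:
            Q=W[l==i]; top=Q[Q[:,2]>np.percentile(Q[:,2],97)-.003]; r=cv2.minAreaRect((Q[:,:2]*1000).astype(np.float32)); t=cv2.minAreaRect((top[:,:2]*1000).astype(np.float32))
            print(nm,st[i,4],'ztop',np.percentile(Q[:,2],97).round(4),'rect',np.round(r[0],1),np.round(r[1],1),round(r[2],1),'toprect',np.round(t[0],1),np.round(t[1],1),round(t[2],1))
save('last.png',c,1.2)
E
python3 look.py; python3 plan.py .463,-.16,.38,30
```

```text
time_s: 8.2
position: [0.6297, -0.2135, 0.2298]
tool_rot: [0.73, 0.683, 0.001, 0.001]
ft_force: [5.2, -0.1, 5.5]
grip_width: 0.0095
grasp_force: 53.2
time_s: 8.7
position: [0.6283, -0.2133, 0.2288]
tool_rot: [0.73, 0.683, -0.0, -0.0]
ft_force: [0.2, -0.0, -0.1]
grip_width: 0.0512
grasp_force: 0.0
time_s: 9.28
position: [0.6285, -0.2131, 0.3485]
tool_rot: [0.73, 0.683, 0.0, -0.0]
ft_force: [-0.3, 0.3, 0.1]
grip_width: 0.0852
grasp_force: 0.0
mat 945 ztop 0.1764 rect [453.3 -85.7] [41.7 20.6] 30.9 toprect [453.3 -85.5] [10.6 20.5] 32.9
mat 365 ztop 0.1626 rect [ 464.1 -195.2] [11.4 19.9] 29.5 toprect [ 464.  -195.2] [11.4 19.9] 28.4
rail 386 ztop 0.2673 rect [ 629.6 -214.1] [20.2  9.8] 87.1 toprect [ 629.5 -214.2] [20.   9.4] 86.4
at [ 0.6281 -0.2127  0.3475] head -3.83 q [-0.23  0.57  0.8   1.39 -0.41  1.35  0.51] t 9.3 grip 0.0851 f [ 0.2  0.1 -0.6]
.463,-.16,.38,30 -> [[0.055, -0.224, -0.043], [-0.001, -0.001, -0.376]] rows 5
```

```bash
python3 plan.py .464,-.195,.25,29 .464,-.195,.1255,29 .464,-.195,.31,29 .565,-.152,.31,-3.8 .565,-.152,.256,-3.8 .6338,-.152,.256,-3.8 .6338,-.152,.2305,-3.8
```

```text
at [ 0.6281 -0.2127  0.3475] head -3.83 q [-0.23  0.57  0.8   1.39 -0.41  1.35  0.51] t 9.3 grip 0.0851 f [ 0.2  0.1 -0.6]
.464,-.195,.25,29 -> [[0.009, -0.22, 0.13], [-0.001, -0.001, -0.365]] rows 5
.464,-.195,.1255,29 -> [[-0.0, 0.0, 0.166], [-0.0, 0.0, 0.0]] rows 3
.464,-.195,.31,29 -> [[-0.0, 0.0, -0.246], [-0.0, 0.0, 0.0]] rows 5
.565,-.152,.31,-3.8 -> [[-0.016, 0.146, 0.0], [-0.0, 0.0, 0.365]] rows 5
.565,-.152,.256,-3.8 -> [[0.0, -0.0, 0.072], [-0.0, 0.0, -0.0]] rows 2
.6338,-.152,.256,-3.8 -> [[0.006, 0.091, 0.0], [-0.0, 0.0, -0.0]] rows 2
.6338,-.152,.2305,-3.8 -> [[0.0, 0.0, 0.034], [-0.0, 0.0, -0.0]] rows 1
```

```bash
python3 -m inch '[[[0.002,-0.05,0],[0,0,-0.07]],[[0.004,-0.1,0],[0,0,-0.14]],[[0.006,-0.15,0.03],[0,0,-0.21]],[[0.008,-0.19,0.07],[0,0,-0.28]],[[0.009,-0.22,0.11],[0,0,-0.34]],[[0.009,-0.22,0.13],[0,0,-0.365]],[[0.009,-0.22,0.13],[0,0,-0.365]],[[0.009,-0.22,0.13],[0,0,-0.365]]]' >/dev/null
python3 -m inch '[[[0,0,0],[0,0,0]],[[0,0,0],[0,0,0]],[[0,0,0],[0,0,0]]]'
python3 look.py; python3 plan.py .464,-.195,.1255,29
```

```text
time_s: 10.25
position: [0.4657, -0.1958, 0.2524]
tool_rot: [0.507, 0.862, -0.0, 0.001]
ft_force: [0.2, -0.2, -0.4]
grip_width: 0.0855
grasp_force: 0.0
mat 1153 ztop 0.1763 rect [452.7 -86. ] [40.5 20. ] 33.6 toprect [452.8 -85.9] [ 9.9 20. ] 33.7
mat 370 ztop 0.1625 rect [ 463.6 -195.6] [10.  20.8] 29.1 toprect [ 463.6 -195.7] [ 9.7 20.6] 28.5
at [ 0.4655 -0.1958  0.2523] head 29.01 q [-0.28  0.31  0.72  1.93 -0.24  0.99  1.06] t 10.3 grip 0.0853 f [-0.8  0.8 -0.4]
.464,-.195,.1255,29 -> [[0.002, -0.001, 0.169], [0.001, 0.001, 0.0]] rows 4
```

Still in place. Descend, grip, lift and carry to the approach point.

```bash
python3 -m inch '[[[0,-0.001,0.05],[0,0,0]],[[0,-0.001,0.1],[0,0,0]],[[0,-0.001,0.14],[0,0,0]],[[0,-0.001,0.168],[0,0,0]],[[0,-0.001,0.168],[0,0,0]],[[0,-0.001,0.168],[0,0,0]],[[0,-0.001,0.168],[0,0,0]]]'
python3 -m inch '[[[0,0,0],[0,0,0]],[[0,0,0],[0,0,0]],[[0,0,0],[0,0,0]],[[0,0,0],[0,0,0]],[[0,0,0],[0,0,0]],[[0,0,0],[0,0,0]],[[0,0,0],[0,0,0]],[[0,0,0],[0,0,0]]]' -1 50
python3 -m inch '[[[0,0,-0.04],[0,0,0]],[[0,0,-0.08],[0,0,0]],[[0,0,-0.13],[0,0,0]],[[0,0,-0.18],[0,0,0]],[[0,0,-0.22],[0,0,0]],[[0,0,-0.246],[0,0,0]],[[0,0,-0.246],[0,0,0]]]'
python3 -m inch '[[[-0.002,0.02,0],[0,0,0.05]],[[-0.004,0.04,0],[0,0,0.1]],[[-0.006,0.065,0],[0,0,0.15]],[[-0.008,0.09,0],[0,0,0.2]],[[-0.012,0.11,0],[0,0,0.25]],[[-0.014,0.13,0],[0,0,0.3]],[[-0.016,0.145,0],[0,0,0.35]],[[-0.016,0.145,0],[0,0,0.365]]]'
python3 -m inch '[[[0,0,0.02],[0,0,0]],[[0,0,0.04],[0,0,0]],[[0,0,0.06],[0,0,0]],[[0,0,0.072],[0,0,0]],[[0,0,0.072],[0,0,0]],[[0,0,0.072],[0,0,0]],[[0,0,0.072],[0,0,0]]]'
python3 plan.py .6338,-.152,.256,-3.8 .6338,-.152,.2305,-3.8
```

```text
time_s: 10.88
position: [0.465, -0.1965, 0.127]
tool_rot: [0.508, 0.862, 0.0, 0.001]
ft_force: [0.4, -1.6, 1.0]
grip_width: 0.0854
grasp_force: 0.0
time_s: 11.55
position: [0.4642, -0.1959, 0.1258]
tool_rot: [0.507, 0.862, 0.0, 0.0]
ft_force: [0.2, 0.6, 4.6]
grip_width: 0.0089
grasp_force: 49.5
time_s: 12.13
position: [0.4655, -0.1968, 0.3135]
tool_rot: [0.508, 0.862, 0.001, 0.003]
ft_force: [0.4, -0.4, -4.3]
grip_width: 0.0097
grasp_force: 50.0
time_s: 12.8
position: [0.5658, -0.1513, 0.3075]
tool_rot: [0.73, 0.683, -0.001, -0.001]
ft_force: [0.2, 1.3, -2.6]
grip_width: 0.0094
grasp_force: 50.0
time_s: 13.38
position: [0.5649, -0.154, 0.2566]
tool_rot: [0.73, 0.683, 0.0, 0.0]
ft_force: [-0.1, -0.1, -3.6]
grip_width: 0.0097
grasp_force: 50.0
at [ 0.5649 -0.154   0.2566] head -3.83 q [-0.38  0.5   0.79  1.72 -0.39  1.09  0.47] t 13.4 grip 0.0097 f [-0.1 -0.1 -3.6]
.6338,-.152,.256,-3.8 -> [[0.009, 0.092, 0.001], [0.0, 0.0, -0.0]] rows 2
.6338,-.152,.2305,-3.8 -> [[-0.0, -0.0, 0.034], [0.0, 0.0, -0.0]] rows 1
```

```bash
python3 -m inch '[[[0.002,0.02,0],[0,0,0]],[[0.004,0.04,0],[0,0,0]],[[0.006,0.06,0],[0,0,0]],[[0.008,0.08,0],[0,0,0]],[[0.009,0.092,0],[0,0,0]],[[0.009,0.092,0],[0,0,0]],[[0.009,0.092,0],[0,0,0]],[[0.009,0.092,0],[0,0,0]]]'
python3 -m inch '[[[0,0,0.008],[0,0,0]],[[0,0,0.016],[0,0,0]],[[0,0,0.024],[0,0,0]],[[0,0,0.03],[0,0,0]],[[0,0,0.034],[0,0,0]],[[0,0,0.034],[0,0,0]],[[0,0,0.034],[0,0,0]]]'
python3 -m inch '[[[0,0,0.001],[0,0,0]],[[0,0,0.002],[0,0,0]],[[0,0,0.002],[0,0,0]],[[0,0,0.002],[0,0,0]]]'
```

```text
time_s: 14.05
position: [0.6334, -0.1519, 0.2565]
tool_rot: [0.731, 0.683, -0.0, 0.0]
ft_force: [0.2, 0.7, -2.5]
grip_width: 0.0094
grasp_force: 50.0
time_s: 14.63
position: [0.6341, -0.1514, 0.2307]
tool_rot: [0.73, 0.683, 0.0, 0.0]
ft_force: [-1.0, 0.4, -0.1]
grip_width: 0.0091
grasp_force: 50.5
time_s: 14.97
position: [0.6342, -0.1514, 0.2306]
tool_rot: [0.73, 0.683, 0.001, 0.0]
ft_force: [-4.9, 2.5, 9.3]
grip_width: 0.0096
grasp_force: 52.2
```

```bash
python3 -m inch '[[[0,0,-0.001],[0,0,0]],[[0,0,-0.002],[0,0,0]],[[0,0,-0.002],[0,0,0]]]' >/dev/null
python3 -m inch '[[[0,0,0],[0,0,0]],[[0,0,0],[0,0,0]],[[0,0,0],[0,0,0]],[[0,0,0],[0,0,0]],[[0,0,0],[0,0,0]],[[0,0,0],[0,0,0]]]' 0.2
python3 -m inch '[[[0,0,-0.03],[0,0,0]],[[0,0,-0.07],[0,0,0]],[[0,0,-0.11],[0,0,0]],[[0,0,-0.15],[0,0,0]],[[0,0,-0.16],[0,0,0]],[[0,0,-0.16],[0,0,0]],[[0,0,-0.16],[0,0,0]],[[0,0,-0.16],[0,0,0]]]' 1
python3 look.py; python3 plan.py .453,-.0858,.26,33 .453,-.0858,.1395,33 .453,-.0858,.32,33 .565,-.091,.32,-3.8 .565,-.091,.256,-3.8 .6378,-.091,.256,-3.8 .6378,-.091,.2305,-3.8
```

```text
time_s: 15.72
position: [0.6341, -0.1515, 0.2305]
tool_rot: [0.73, 0.683, -0.0, 0.0]
ft_force: [0.3, 0.3, -0.1]
grip_width: 0.0515
grasp_force: 0.0
time_s: 16.38
position: [0.6334, -0.1509, 0.3488]
tool_rot: [0.73, 0.683, -0.001, -0.001]
ft_force: [-0.6, -0.4, -0.5]
grip_width: 0.0855
grasp_force: 0.0
mat 878 ztop 0.1687 rect [470.6  16.3] [41.4 20.6] 2.2 toprect [470.8  16.2] [20.1 11. ] 87.8
mat 755 ztop 0.1764 rect [453.4 -85.4] [41.5 20.2] 33.3 toprect [453.2 -85.9] [10.8 19.4] 35.1
rail 383 ztop 0.2673 rect [ 633.7 -150.8] [20.   9.8] 86.3 toprect [ 633.5 -150.9] [19.8  9.4] 86.4
rail 369 ztop 0.2671 rect [ 629.7 -213.4] [19.9  9.6] 87.5 toprect [ 629.8 -213.6] [19.7  9.1] 85.9
at [ 0.6333 -0.1509  0.3486] head -3.83 q [-0.34  0.55  0.8   1.42 -0.39  1.34  0.41] t 16.4 grip 0.0853 f [0.6 0.8 0.7]
.453,-.0858,.26,33 -> [[0.071, -0.245, 0.119], [-0.002, -0.001, -0.409]] rows 6
.453,-.0858,.1395,33 -> [[-0.0, -0.001, 0.161], [0.0, 0.0, -0.0]] rows 3
.453,-.0858,.32,33 -> [[-0.0, 0.0, -0.241], [0.0, 0.0, -0.0]] rows 5
.565,-.091,.32,-3.8 -> [[-0.087, 0.122, 0.0], [0.0, 0.0, 0.409]] rows 6
.565,-.091,.256,-3.8 -> [[-0.0, 0.0, 0.085], [0.0, -0.0, -0.0]] rows 2
.6378,-.091,.256,-3.8 -> [[0.006, 0.097, 0.0], [0.0, -0.0, -0.0]] rows 2
.6378,-.091,.2305,-3.8 -> [[0.0, -0.0, 0.034], [0.0, -0.0, -0.0]] rows 1
```

```bash
python3 -m inch '[[[0.012,-0.045,0],[0,0,-0.07]],[[0.024,-0.09,0],[0,0,-0.14]],[[0.037,-0.135,0.02],[0,0,-0.21]],[[0.05,-0.18,0.05],[0,0,-0.28]],[[0.062,-0.22,0.09],[0,0,-0.35]],[[0.071,-0.245,0.119],[0,0,-0.409]],[[0.071,-0.245,0.119],[0,0,-0.409]],[[0.071,-0.245,0.119],[0,0,-0.409]]]' >/dev/null
python3 -m inch '[[[0,0,0],[0,0,0]],[[0,0,0],[0,0,0]],[[0,0,0],[0,0,0]]]'
python3 look.py; python3 plan.py .453,-.0858,.1395,33.5
```

```text
time_s: 17.35
position: [0.4557, -0.0866, 0.262]
tool_rot: [0.478, 0.878, 0.0, 0.001]
ft_force: [0.1, -1.1, 0.3]
grip_width: 0.0858
grasp_force: 0.0
mat 953 ztop 0.1684 rect [470.4  16.2] [41.2 20.3] 0.1 toprect [470.3  16.2] [20.2 10.3] 89.4
mat 859 ztop 0.1762 rect [452.5 -85.3] [40.8 19.6] 33.6 toprect [452.8 -85.3] [ 9.5 19.3] 32.9
at [ 0.4555 -0.0866  0.2619] head 32.93 q [-0.53  0.2   0.71  2.01 -0.16  0.98  0.84] t 17.4 grip 0.0854 f [ 1.4 -0.8  0. ]
.453,-.0858,.1395,33.5 -> [[0.003, -0.002, 0.163], [0.0, 0.001, -0.006]] rows 3
```

```bash
python3 -m inch '[[[0.003,-0.002,0.05],[0,0,-0.006]],[[0.003,-0.002,0.1],[0,0,-0.006]],[[0.003,-0.002,0.14],[0,0,-0.006]],[[0.003,-0.002,0.162],[0,0,-0.006]],[[0.003,-0.002,0.162],[0,0,-0.006]],[[0.003,-0.002,0.162],[0,0,-0.006]],[[0.003,-0.002,0.162],[0,0,-0.006]]]'
python3 -m inch '[[[0,0,0],[0,0,0]],[[0,0,0],[0,0,0]],[[0,0,0],[0,0,0]],[[0,0,0],[0,0,0]],[[0,0,0],[0,0,0]],[[0,0,0],[0,0,0]],[[0,0,0],[0,0,0]],[[0,0,0],[0,0,0]]]' -1 50
python3 -m inch '[[[0,0,-0.04],[0,0,0]],[[0,0,-0.08],[0,0,0]],[[0,0,-0.13],[0,0,0]],[[0,0,-0.18],[0,0,0]],[[0,0,-0.22],[0,0,0]],[[0,0,-0.241],[0,0,0]],[[0,0,-0.241],[0,0,0]]]'
python3 -m inch '[[[-0.012,0.017,0],[0,0,0.055]],[[-0.024,0.035,0],[0,0,0.11]],[[-0.036,0.052,0],[0,0,0.17]],[[-0.05,0.07,0],[0,0,0.23]],[[-0.062,0.087,0],[0,0,0.29]],[[-0.075,0.105,0],[0,0,0.35]],[[-0.087,0.122,0],[0,0,0.4]],[[-0.087,0.122,0],[0,0,0.415]]]'
python3 -m inch '[[[0,0,0.02],[0,0,0]],[[0,0,0.04],[0,0,0]],[[0,0,0.06],[0,0,0]],[[0,0,0.085],[0,0,0]],[[0,0,0.085],[0,0,0]],[[0,0,0.085],[0,0,0]],[[0,0,0.085],[0,0,0]]]'
python3 plan.py .6378,-.091,.256,-3.8 .6378,-.091,.2305,-3.8
```

```text
time_s: 17.98
position: [0.4531, -0.0855, 0.141]
tool_rot: [0.473, 0.881, 0.0, 0.001]
ft_force: [-0.3, -0.2, -0.1]
grip_width: 0.0852
grasp_force: 0.0
time_s: 18.65
position: [0.4522, -0.085, 0.14]
tool_rot: [0.473, 0.881, 0.0, 0.0]
ft_force: [0.8, 0.2, 2.0]
grip_width: 0.0095
grasp_force: 49.2
time_s: 19.23
position: [0.4534, -0.0853, 0.3235]
tool_rot: [0.473, 0.881, 0.002, 0.002]
ft_force: [1.4, -0.6, -2.8]
grip_width: 0.0097
grasp_force: 49.8
time_s: 19.9
position: [0.5656, -0.0882, 0.3181]
tool_rot: [0.731, 0.682, -0.001, -0.0]
ft_force: [-0.8, 0.7, -2.9]
grip_width: 0.0096
grasp_force: 49.8
time_s: 20.48
position: [0.5639, -0.0891, 0.257]
tool_rot: [0.73, 0.683, -0.0, 0.0]
ft_force: [0.4, 0.9, -1.9]
grip_width: 0.0093
grasp_force: 49.8
at [ 0.5639 -0.0891  0.257 ] head -3.84 q [-0.5   0.47  0.79  1.76 -0.37  1.07  0.35] t 20.5 grip 0.0093 f [ 0.4  0.9 -1.9]
.6378,-.091,.256,-3.8 -> [[0.004, 0.098, 0.001], [-0.0, 0.0, -0.0]] rows 2
.6378,-.091,.2305,-3.8 -> [[0.0, 0.0, 0.034], [-0.0, 0.0, -0.0]] rows 1
```

```bash
python3 -m inch '[[[0.001,0.02,0],[0,0,0]],[[0.002,0.04,0],[0,0,0]],[[0.003,0.06,0],[0,0,0]],[[0.004,0.08,0],[0,0,0]],[[0.004,0.098,0],[0,0,0]],[[0.004,0.098,0],[0,0,0]],[[0.004,0.098,0],[0,0,0]],[[0.004,0.098,0],[0,0,0]]]'
python3 -m inch '[[[0,0,0.008],[0,0,0]],[[0,0,0.016],[0,0,0]],[[0,0,0.024],[0,0,0]],[[0,0,0.03],[0,0,0]],[[0,0,0.034],[0,0,0]],[[0,0,0.034],[0,0,0]],[[0,0,0.034],[0,0,0]]]'
python3 -m inch '[[[0,0,0.001],[0,0,0]],[[0,0,0.002],[0,0,0]],[[0,0,0.002],[0,0,0]],[[0,0,0.002],[0,0,0]]]'
```

```text
time_s: 21.15
position: [0.6372, -0.0911, 0.2573]
tool_rot: [0.73, 0.683, -0.0, 0.0]
ft_force: [0.8, 0.8, -2.6]
grip_width: 0.0093
grasp_force: 49.8
time_s: 21.73
position: [0.6379, -0.0908, 0.2313]
tool_rot: [0.73, 0.683, 0.0, 0.0]
ft_force: [1.8, 0.2, -2.5]
grip_width: 0.0093
grasp_force: 49.9
time_s: 22.07
position: [0.6381, -0.0909, 0.2309]
tool_rot: [0.73, 0.683, 0.001, 0.0]
ft_force: [0.2, 1.1, 5.6]
grip_width: 0.0097
grasp_force: 51.1
```

```bash
python3 -m inch '[[[0,0,-0.001],[0,0,0]],[[0,0,-0.001],[0,0,0]],[[0,0,-0.001],[0,0,0]]]' >/dev/null
python3 -m inch '[[[0,0,0],[0,0,0]],[[0,0,0],[0,0,0]],[[0,0,0],[0,0,0]],[[0,0,0],[0,0,0]],[[0,0,0],[0,0,0]],[[0,0,0],[0,0,0]]]' 0.2
python3 -m inch '[[[0,0,-0.03],[0,0,0]],[[0,0,-0.07],[0,0,0]],[[0,0,-0.11],[0,0,0]],[[0,0,-0.15],[0,0,0]],[[0,0,-0.16],[0,0,0]],[[0,0,-0.16],[0,0,0]],[[0,0,-0.16],[0,0,0]],[[0,0,-0.16],[0,0,0]]]' 1
python3 look.py; python3 plan.py .4705,.0162,.25,0.5 .4705,.0162,.131,0.5 .4705,.0162,.32,0.5 .565,-.022,.32,-3.8 .565,-.022,.256,-3.8
```

```text
time_s: 22.82
position: [0.6375, -0.0908, 0.2304]
tool_rot: [0.73, 0.683, -0.0, -0.0]
ft_force: [-0.5, 0.0, -0.1]
grip_width: 0.0514
grasp_force: 0.0
time_s: 23.48
position: [0.6369, -0.0903, 0.3488]
tool_rot: [0.73, 0.683, -0.001, -0.001]
ft_force: [-0.4, -0.2, -0.6]
grip_width: 0.0854
grasp_force: 0.0
mat 664 ztop 0.1687 rect [478.3  16.7] [26.1 19.8] 1.7 toprect [470.7  16.4] [10.8 19.9] 2.2
rail 390 ztop 0.2675 rect [637.7 -92. ] [20.7  9.8] 87.4 toprect [637.7 -92.1] [20.6  9.4] 86.6
rail 388 ztop 0.2674 rect [ 633.3 -150.6] [20.4  9.9] 84.6 toprect [ 633.3 -150.8] [20.1  9.2] 86.6
rail 390 ztop 0.267 rect [ 629.2 -213.8] [21.7  9.9] 86.2 toprect [ 629.2 -214.1] [21.2  9.9] 86.5
at [ 0.6368 -0.0903  0.3486] head -3.83 q [-0.44  0.53  0.79  1.44 -0.38  1.33  0.31] t 23.5 grip 0.0852 f [-0.5 -0.3  0.8]
.4705,.0162,.25,0.5 -> [[0.127, -0.23, 0.132], [-0.002, -0.0, -0.048]] rows 6
.4705,.0162,.131,0.5 -> [[-0.0, -0.0, 0.159], [0.0, -0.0, -0.0]] rows 3
.4705,.0162,.32,0.5 -> [[-0.0, -0.0, -0.252], [0.0, -0.0, -0.0]] rows 5
.565,-.022,.32,-3.8 -> [[-0.052, 0.125, -0.0], [0.0, -0.0, 0.048]] rows 3
.565,-.022,.256,-3.8 -> [[-0.0, 0.0, 0.085], [0.0, -0.0, -0.0]] rows 2
```

```bash
python3 -m inch '[[[0.022,-0.04,0],[0,0,-0.01]],[[0.045,-0.08,0],[0,0,-0.02]],[[0.068,-0.125,0.02],[0,0,-0.03]],[[0.09,-0.17,0.05],[0,0,-0.04]],[[0.11,-0.205,0.09],[0,0,-0.048]],[[0.127,-0.23,0.132],[0,0,-0.048]],[[0.127,-0.23,0.132],[0,0,-0.048]],[[0.127,-0.23,0.132],[0,0,-0.048]]]' >/dev/null
python3 -m inch '[[[0,0,0],[0,0,0]],[[0,0,0],[0,0,0]],[[0,0,0],[0,0,0]]]'
python3 look.py; python3 plan.py .4705,.0162,.131,0.5
```

```text
time_s: 24.45
position: [0.4734, 0.0151, 0.2524]
tool_rot: [0.704, 0.71, 0.001, 0.001]
ft_force: [-0.7, -0.1, -0.3]
grip_width: 0.0855
grasp_force: 0.0
mat 802 ztop 0.1683 rect [470.3  16.7] [20.1 40.6] 89.5 toprect [470.5  16.7] [20.1  9.4] 89.7
at [0.4732 0.0151 0.2523] head 0.42 q [-0.8   0.26  0.8   2.   -0.22  0.97  0.12] t 24.5 grip 0.0852 f [-0.5 -0.7  0.2]
.4705,.0162,.131,0.5 -> [[0.001, -0.004, 0.162], [0.001, 0.0, -0.001]] rows 3
```

```bash
python3 -m inch '[[[0.001,-0.003,0.05],[0,0,0]],[[0.001,-0.003,0.1],[0,0,0]],[[0.001,-0.003,0.14],[0,0,0]],[[0.001,-0.003,0.161],[0,0,0]],[[0.001,-0.003,0.161],[0,0,0]],[[0.001,-0.003,0.161],[0,0,0]],[[0.001,-0.003,0.161],[0,0,0]]]'
python3 -m inch '[[[0,0,0],[0,0,0]],[[0,0,0],[0,0,0]],[[0,0,0],[0,0,0]],[[0,0,0],[0,0,0]],[[0,0,0],[0,0,0]],[[0,0,0],[0,0,0]],[[0,0,0],[0,0,0]],[[0,0,0],[0,0,0]]]' -1 50
python3 -m inch '[[[0,0,-0.04],[0,0,0]],[[0,0,-0.08],[0,0,0]],[[0,0,-0.13],[0,0,0]],[[0,0,-0.18],[0,0,0]],[[0,0,-0.22],[0,0,0]],[[0,0,-0.252],[0,0,0]],[[0,0,-0.252],[0,0,0]]]'
python3 -m inch '[[[-0.01,0.025,0],[0,0,0.01]],[[-0.02,0.05,0],[0,0,0.02]],[[-0.03,0.075,0],[0,0,0.03]],[[-0.042,0.1,0],[0,0,0.048]],[[-0.052,0.125,0],[0,0,0.048]],[[-0.052,0.125,0],[0,0,0.048]],[[-0.052,0.125,0],[0,0,0.048]]]'
python3 -m inch '[[[0,0,0.02],[0,0,0]],[[0,0,0.04],[0,0,0]],[[0,0,0.06],[0,0,0]],[[0,0,0.085],[0,0,0]],[[0,0,0.085],[0,0,0]],[[0,0,0.085],[0,0,0]],[[0,0,0.085],[0,0,0]]]'
python3 plan.py .6424,-.022,.256,-3.8 .6424,-.022,.2305,-3.8
```

```text
time_s: 25.08
position: [0.471, 0.0162, 0.1321]
tool_rot: [0.704, 0.71, 0.001, 0.001]
ft_force: [0.2, 0.1, 0.6]
grip_width: 0.0857
grasp_force: 0.0
time_s: 25.75
position: [0.4699, 0.0166, 0.1309]
tool_rot: [0.704, 0.71, 0.0, 0.0]
ft_force: [0.1, 0.3, 1.3]
grip_width: 0.0093
grasp_force: 51.1
time_s: 26.33
position: [0.4718, 0.0164, 0.3237]
tool_rot: [0.704, 0.71, 0.003, 0.001]
ft_force: [2.0, 0.8, -1.0]
grip_width: 0.0089
grasp_force: 50.5
time_s: 26.92
position: [0.563, -0.0224, 0.3178]
tool_rot: [0.731, 0.683, -0.002, -0.001]
ft_force: [-0.8, 0.3, -3.3]
grip_width: 0.0097
grasp_force: 50.5
time_s: 27.5
position: [0.5636, -0.0216, 0.2567]
tool_rot: [0.73, 0.683, 0.0, 0.0]
ft_force: [-0.4, 0.0, -2.8]
grip_width: 0.0091
grasp_force: 50.5
at [ 0.5636 -0.0216  0.2567] head -3.83 q [-0.64  0.46  0.81  1.78 -0.37  1.07  0.23] t 27.5 grip 0.0091 f [-0.4  0.  -2.8]
.6424,-.022,.256,-3.8 -> [[0.006, 0.105, 0.001], [0.0, -0.0, -0.0]] rows 2
.6424,-.022,.2305,-3.8 -> [[0.0, -0.0, 0.034], [0.0, -0.0, -0.0]] rows 1
```

```bash
python3 -m inch '[[[0.001,0.02,0],[0,0,0]],[[0.002,0.04,0],[0,0,0]],[[0.004,0.06,0],[0,0,0]],[[0.006,0.08,0],[0,0,0]],[[0.006,0.105,0],[0,0,0]],[[0.006,0.105,0],[0,0,0]],[[0.006,0.105,0],[0,0,0]],[[0.006,0.105,0],[0,0,0]]]'
python3 -m inch '[[[0,0,0.008],[0,0,0]],[[0,0,0.016],[0,0,0]],[[0,0,0.024],[0,0,0]],[[0,0,0.03],[0,0,0]],[[0,0,0.034],[0,0,0]],[[0,0,0.034],[0,0,0]],[[0,0,0.034],[0,0,0]]]'
python3 -m inch '[[[0,0,0.001],[0,0,0]],[[0,0,0.002],[0,0,0]],[[0,0,0.002],[0,0,0]],[[0,0,0.002],[0,0,0]]]'
```

```text
time_s: 28.17
position: [0.6422, -0.0227, 0.2566]
tool_rot: [0.73, 0.683, 0.0, 0.0]
ft_force: [-0.3, -1.0, -3.0]
grip_width: 0.0094
grasp_force: 50.5
time_s: 28.75
position: [0.6424, -0.0225, 0.2304]
tool_rot: [0.73, 0.683, -0.0, -0.0]
ft_force: [-0.0, -1.1, -3.6]
grip_width: 0.0095
grasp_force: 50.6
time_s: 29.08
position: [0.6427, -0.0226, 0.2297]
tool_rot: [0.73, 0.683, 0.0, 0.0]
ft_force: [-2.7, -0.5, 4.2]
grip_width: 0.0097
grasp_force: 51.6
```

```bash
python3 -m inch '[[[0,0,-0.001],[0,0,0]],[[0,0,-0.001],[0,0,0]],[[0,0,-0.001],[0,0,0]]]' >/dev/null
python3 -m inch '[[[0,0,0],[0,0,0]],[[0,0,0],[0,0,0]],[[0,0,0],[0,0,0]],[[0,0,0],[0,0,0]],[[0,0,0],[0,0,0]],[[0,0,0],[0,0,0]]]' 0.2
python3 -m inch '[[[0,0,-0.03],[0,0,0]],[[0,0,-0.07],[0,0,0]],[[0,0,-0.11],[0,0,0]],[[0,0,-0.15],[0,0,0]],[[0,0,-0.16],[0,0,0]],[[0,0,-0.16],[0,0,0]],[[0,0,-0.16],[0,0,0]],[[0,0,-0.16],[0,0,0]]]' 1
python3 look.py
python3 - <<'E'
from h import *
c,d,K,T=grab('scene'); save('s2.png',c[100:300,100:340],3)
E
```

```text
time_s: 29.83
position: [0.6426, -0.0225, 0.2298]
tool_rot: [0.73, 0.683, -0.0, 0.0]
ft_force: [-1.2, 0.2, -1.3]
grip_width: 0.0514
grasp_force: 0.0
time_s: 30.5
position: [0.6418, -0.022, 0.348]
tool_rot: [0.73, 0.683, -0.001, -0.001]
ft_force: [-0.4, 1.1, -0.5]
grip_width: 0.0851
grasp_force: 0.0
rail 391 ztop 0.2675 rect [642.1 -22.6] [20.4 10. ] 86.7 toprect [641.8 -22.7] [20.2  9.4] 86.5
rail 391 ztop 0.2673 rect [637.7 -91.4] [20.4  9.7] 87.4 toprect [637.7 -91.7] [20.   9.3] 86.6
rail 378 ztop 0.267 rect [ 633.2 -150.5] [21.2  9.7] 84.9 toprect [ 633.4 -150.7] [20.8  9. ] 86.0
rail 37 ztop 0.2388 rect [ 629.8 -204.1] [8.1 2.2] 1.0 toprect [ 629.7 -204.4] [2. 8.] 84.7
```

View pics/s2.png

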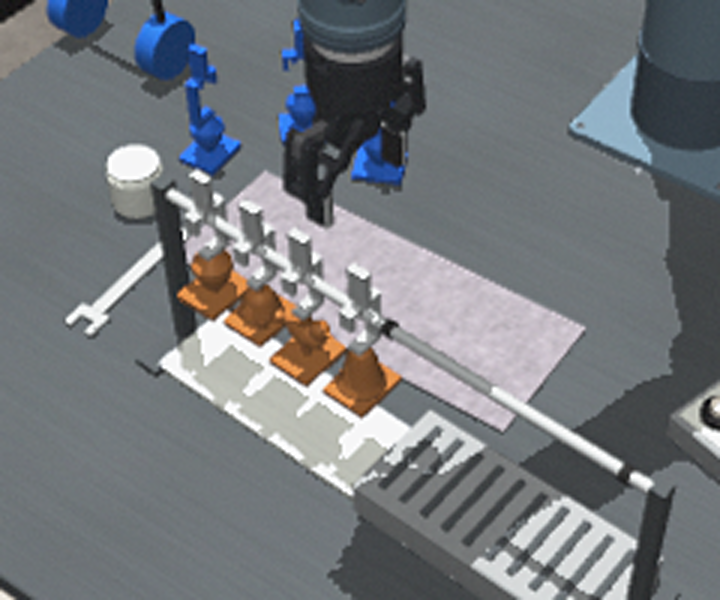

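The view shows all four hanging on the right half: acorn (212,275), turtle (258,310), bird (307,345) and bell (362,380), all released. Next I slide the bell to the far end of the heated section.

```bash
python3 -m inch '[[[0,0,0.05],[0,0,0]],[[0,0,0.1],[0,0,0]],[[0,0,0.14],[0,0,0]],[[0,0,0.159],[0,0,0]],[[0,0,0.159],[0,0,0]],[[0,0,0.159],[0,0,0]],[[0,0,0.159],[0,0,0]]]' 
python3 -m inch '[[[0,0,0],[0,0,0]],[[0,0,0],[0,0,0]],[[0,0,0],[0,0,0]],[[0,0,0],[0,0,0]],[[0,0,0],[0,0,0]],[[0,0,0],[0,0,0]],[[0,0,0],[0,0,0]],[[0,0,0],[0,0,0]]]' -1 30
python3 plan.py .6436,.11,.2305,-3.8 .6587,.2275,.2305,-3.8
```

```text
time_s: 31.18
position: [0.6433, -0.0228, 0.2316]
tool_rot: [0.73, 0.683, 0.0, 0.001]
ft_force: [1.2, -0.1, 0.4]
grip_width: 0.0855
grasp_force: 0.0
time_s: 31.85
position: [0.6427, -0.0224, 0.2307]
tool_rot: [0.73, 0.683, 0.0, 0.0]
ft_force: [0.3, 0.9, -0.0]
grip_width: 0.0101
grasp_force: 33.3
at [ 0.6427 -0.0224  0.2307] head -3.83 q [-0.53  0.63  0.75  1.59 -0.46  1.11  0.27] t 31.9 grip 0.0101 f [ 0.3  0.9 -0. ]
.6436,.11,.2305,-3.8 -> [[0.176, -0.011, 0.0], [0.0, -0.0, -0.0]] rows 4
.6587,.2275,.2305,-3.8 -> [[0.158, 0.01, 0.0], [0.0, -0.0, -0.0]] rows 3
```

```bash
python3 -m inch '[[[0.01,0,0],[0,0,0]],[[0.03,0,0],[0,0,0]],[[0.055,0,0],[0,0,0]],[[0.08,0,0],[0,0,0]],[[0.105,0,0],[0,0,0]],[[0.13,0,0],[0,0,0]],[[0.15,0,0],[0,0,0]],[[0.16,0,0],[0,0,0]]]'
python3 -m inch '[[[0.01,0,0],[0,0,0]],[[0.03,0,0],[0,0,0]],[[0.055,0,0],[0,0,0]],[[0.08,0,0],[0,0,0]],[[0.105,0,0],[0,0,0]],[[0.13,0,0],[0,0,0]],[[0.15,0,0],[0,0,0]],[[0.16,0,0],[0,0,0]]]'
python3 -m inch '[[[0,0,0],[0,0,0]],[[0,0,0],[0,0,0]],[[0,0,0],[0,0,0]],[[0,0,0],[0,0,0]]]'
python3 plan.py .6587,.2275,.2305,-3.8
```

```text
time_s: 32.52
position: [0.6508, 0.0997, 0.2307]
tool_rot: [0.729, 0.684, -0.0, 0.0]
ft_force: [0.0, -3.3, 3.0]
grip_width: 0.0097
grasp_force: 33.6
time_s: 33.18
position: [0.6587, 0.2183, 0.2306]
tool_rot: [0.73, 0.683, -0.0, 0.0]
ft_force: [-1.3, -4.8, 4.7]
grip_width: 0.0094
grasp_force: 33.8
time_s: 33.52
position: [0.6587, 0.219, 0.2307]
tool_rot: [0.73, 0.683, 0.001, -0.001]
ft_force: [0.9, 5.7, 2.6]
grip_width: 0.0098
grasp_force: 33.5
at [0.6587 0.219  0.2307] head -3.78 q [-0.82  0.71  0.73  1.44 -0.49  1.17 -0.09] t 33.5 grip 0.0098 f [0.9 5.7 2.6]
.6587,.2275,.2305,-3.8 -> [[0.011, -0.001, 0.0], [0.0, -0.002, 0.0]] rows 1
```

```bash
python3 -m inch '[[[0.005,0,0],[0,0,0]],[[0.01,0,0],[0,0,0]],[[0.01,0,0],[0,0,0]],[[0.01,0,0],[0,0,0]]]'
python3 -m inch '[[[0,0,0],[0,0,0]],[[0,0,0],[0,0,0]],[[0,0,0],[0,0,0]],[[0,0,0],[0,0,0]],[[0,0,0],[0,0,0]],[[0,0,0],[0,0,0]]]' 0.2
python3 -m inch '[[[0,0,-0.03],[0,0,0]],[[0,0,-0.07],[0,0,0]],[[0,0,-0.11],[0,0,0]],[[0,0,-0.15],[0,0,0]],[[0,0,-0.16],[0,0,0]],[[0,0,-0.16],[0,0,0]],[[0,0,-0.16],[0,0,0]],[[0,0,-0.16],[0,0,0]]]' 1
python3 look.py; python3 plan.py .6378,-.0917,.348,-3.8 .6378,-.0917,.2305,-3.8
```

```text
time_s: 33.85
position: [0.6589, 0.2213, 0.2306]
tool_rot: [0.731, 0.682, -0.002, 0.001]
ft_force: [-2.5, -3.3, 4.4]
grip_width: 0.0098
grasp_force: 34.0
time_s: 34.35
position: [0.659, 0.2247, 0.2304]
tool_rot: [0.73, 0.683, -0.0, -0.0]
ft_force: [-0.1, 0.5, 0.3]
grip_width: 0.0509
grasp_force: 0.0
time_s: 35.02
position: [0.6583, 0.2246, 0.3486]
tool_rot: [0.73, 0.683, -0.001, -0.001]
ft_force: [-0.7, 0.1, -0.9]
grip_width: 0.0852
grasp_force: 0.0
rail 375 ztop 0.2672 rect [658.4 221. ] [20.6  9.8] 85.9 toprect [658.2 221. ] [20.5  9.3] 86.5
at [0.6583 0.2246 0.3485] head -3.83 q [-0.84  0.64  0.78  1.28 -0.44  1.4  -0.15] t 35.1 grip 0.0853 f [ 0.2 -1.  -0.5]
.6378,-.0917,.348,-3.8 -> [[-0.423, 0.001, 0.001], [-0.002, 0.001, -0.0]] rows 8
.6378,-.0917,.2305,-3.8 -> [[0.0, -0.0, 0.157], [0.0, -0.0, -0.0]] rows 3
```

```bash
python3 -m inch '[[[-0.03,0,0],[0,0,0]],[[-0.08,0,0],[0,0,0]],[[-0.13,0,0],[0,0,0]],[[-0.18,0,0],[0,0,0]],[[-0.22,0,0],[0,0,0]],[[-0.25,0,0],[0,0,0]],[[-0.25,0,0],[0,0,0]],[[-0.25,0,0],[0,0,0]]]' >/dev/null
python3 -m inch '[[[-0.03,0,0],[0,0,0]],[[-0.07,0,0],[0,0,0]],[[-0.11,0,0],[0,0,0]],[[-0.15,0,0],[0,0,0]],[[-0.173,0.001,0],[0,0,0]],[[-0.173,0.001,0],[0,0,0]],[[-0.173,0.001,0],[0,0,0]],[[-0.173,0.001,0],[0,0,0]]]'
python3 look.py; python3 plan.py .6378,-.0917,.2305,-3.8
```

```text
time_s: 36.4
position: [0.6391, -0.0895, 0.3496]
tool_rot: [0.729, 0.684, 0.0, -0.001]
ft_force: [-0.6, 0.5, -0.2]
grip_width: 0.0856
grasp_force: 0.0
rail 382 ztop 0.2675 rect [637.4 -91.6] [19.9  9.9] 85.4 toprect [637.5 -91.7] [19.9  9.5] 86.0
rail 376 ztop 0.2672 rect [ 634.  -150.1] [19.5  9.8] 88.1 toprect [ 634.  -150.3] [19.3  9.2] 86.4
rail 380 ztop 0.267 rect [ 629.1 -213.7] [22.3  9.8] 85.6 toprect [ 629.3 -214.4] [20.9  9. ] 86.5
at [ 0.6391 -0.0893  0.3498] head -3.64 q [-0.45  0.54  0.82  1.44 -0.4   1.34  0.32] t 36.5 grip 0.0853 f [0.1 0.3 0.3]
.6378,-.0917,.2305,-3.8 -> [[-0.003, -0.001, 0.159], [-0.001, -0.001, 0.002]] rows 3
```

```bash
python3 -m inch '[[[-0.003,-0.001,0.05],[0,0,0.002]],[[-0.003,-0.001,0.1],[0,0,0.002]],[[-0.003,-0.001,0.14],[0,0,0.002]],[[-0.003,-0.001,0.159],[0,0,0.002]],[[-0.003,-0.001,0.159],[0,0,0.002]],[[-0.003,-0.001,0.159],[0,0,0.002]],[[-0.003,-0.001,0.159],[0,0,0.002]]]' 
python3 -m inch '[[[0,0,0],[0,0,0]],[[0,0,0],[0,0,0]],[[0,0,0],[0,0,0]],[[0,0,0],[0,0,0]],[[0,0,0],[0,0,0]],[[0,0,0],[0,0,0]],[[0,0,0],[0,0,0]],[[0,0,0],[0,0,0]]]' -1 40
python3 -m inch '[[[0.01,0,0],[0,0,0]],[[0.03,0,0],[0,0,0]],[[0.055,0,0],[0,0,0]],[[0.08,0,0],[0,0,0]],[[0.105,0,0],[0,0,0]],[[0.13,0,0],[0,0,0]],[[0.15,0,0],[0,0,0]],[[0.16,0,0],[0,0,0]]]'
python3 -m inch '[[[0.01,0,0],[0,0,0]],[[0.03,0,0],[0,0,0]],[[0.055,0,0],[0,0,0]],[[0.08,0,0],[0,0,0]],[[0.105,0,0],[0,0,0]],[[0.13,0,0],[0,0,0]],[[0.15,0,0],[0,0,0]],[[0.16,0,0],[0,0,0]]]'
python3 -m inch '[[[0,0,0],[0,0,0]],[[0,0,0],[0,0,0]],[[0,0,0],[0,0,0]],[[0,0,0],[0,0,0]]]'
python3 plan.py .6541,.159,.2305,-3.8
```

```text
time_s: 37.03
position: [0.6389, -0.0936, 0.2327]
tool_rot: [0.731, 0.682, 0.001, 0.001]
ft_force: [0.5, 0.3, 0.2]
grip_width: 0.0855
grasp_force: 0.0
time_s: 37.7
position: [0.6379, -0.0943, 0.2315]
tool_rot: [0.731, 0.682, 0.0, 0.0]
ft_force: [0.3, -0.2, 1.3]
grip_width: 0.0097
grasp_force: 43.3
time_s: 38.37
position: [0.6461, 0.0277, 0.2315]
tool_rot: [0.731, 0.683, -0.0, 0.0]
ft_force: [-2.0, -5.1, 3.2]
grip_width: 0.0096
grasp_force: 43.9
time_s: 39.03
position: [0.654, 0.1456, 0.2314]
tool_rot: [0.731, 0.682, -0.001, 0.0]
ft_force: [-3.4, -6.1, 5.4]
grip_width: 0.0094
grasp_force: 44.1
time_s: 39.37
position: [0.654, 0.1469, 0.2314]
tool_rot: [0.731, 0.682, 0.001, -0.001]
ft_force: [-2.4, 2.9, 5.8]
grip_width: 0.0097
grasp_force: 44.0
at [0.654  0.1469 0.2314] head -3.96 q [-0.76  0.68  0.75  1.51 -0.49  1.15  0.02] t 39.4 grip 0.0097 f [-2.4  2.9  5.8]
.6541,.159,.2305,-3.8 -> [[0.016, -0.001, 0.001], [-0.001, -0.002, -0.002]] rows 1
```

```bash
python3 -m inch '[[[0.007,0,0],[0,0,0]],[[0.014,0,0],[0,0,0]],[[0.014,0,0],[0,0,0]],[[0.014,0,0],[0,0,0]]]'
python3 -m inch '[[[0,0,0],[0,0,0]],[[0,0,0],[0,0,0]],[[0,0,0],[0,0,0]],[[0,0,0],[0,0,0]],[[0,0,0],[0,0,0]],[[0,0,0],[0,0,0]]]' 0.2
python3 -m inch '[[[0,0,-0.03],[0,0,0]],[[0,0,-0.07],[0,0,0]],[[0,0,-0.11],[0,0,0]],[[0,0,-0.15],[0,0,0]],[[0,0,-0.16],[0,0,0]],[[0,0,-0.16],[0,0,0]],[[0,0,-0.16],[0,0,0]],[[0,0,-0.16],[0,0,0]]]' 1
python3 look.py; python3 plan.py .6338,-.1503,.348,-3.8
```

```text
time_s: 39.7
position: [0.6546, 0.1535, 0.2314]
tool_rot: [0.732, 0.681, -0.002, 0.0]
ft_force: [-5.2, -4.0, 6.9]
grip_width: 0.0091
grasp_force: 44.3
time_s: 40.2
position: [0.6553, 0.1558, 0.2312]
tool_rot: [0.731, 0.682, 0.0, 0.0]
ft_force: [-0.3, 0.7, -0.2]
grip_width: 0.0509
grasp_force: 0.0
time_s: 40.87
position: [0.6545, 0.1559, 0.3494]
tool_rot: [0.731, 0.682, -0.001, -0.001]
ft_force: [-0.4, -0.4, -0.4]
grip_width: 0.0853
grasp_force: 0.0
rail 358 ztop 0.2677 rect [658.7 221.1] [19.6  9.4] 86.4 toprect [658.8 220.9] [18.9  9.4] 85.7
rail 380 ztop 0.2676 rect [654.5 156.3] [19.5  9.8] 87.2 toprect [654.6 156.2] [19.2  9.4] 85.9
at [0.6544 0.1558 0.3493] head -4.01 q [-0.78  0.59  0.8   1.35 -0.42  1.37 -0.05] t 40.9 grip 0.0854 f [ 0.4 -0.3 -0.7]
.6338,-.1503,.348,-3.8 -> [[-0.409, 0.001, 0.002], [-0.002, 0.0, -0.002]] rows 8
```

```bash
python3 -m inch '[[[-0.03,0,0],[0,0,0]],[[-0.08,0,0],[0,0,0]],[[-0.13,0,0],[0,0,0]],[[-0.18,0,0],[0,0,0]],[[-0.22,0,0],[0,0,0]],[[-0.25,0,0],[0,0,0]],[[-0.25,0,0],[0,0,0]],[[-0.25,0,0],[0,0,0]]]' >/dev/null
python3 -m inch '[[[-0.03,0,0],[0,0,-0.002]],[[-0.07,0,0],[0,0,-0.002]],[[-0.11,0,0],[0,0,-0.002]],[[-0.14,0.001,0],[0,0,-0.002]],[[-0.159,0.001,0],[0,0,-0.002]],[[-0.159,0.001,0],[0,0,-0.002]],[[-0.159,0.001,0],[0,0,-0.002]],[[-0.159,0.001,0],[0,0,-0.002]]]'
python3 -m inch '[[[0,0,0],[0,0,0]],[[0,0,0],[0,0,0]],[[0,0,0],[0,0,0]]]'
python3 plan.py .6338,-.1503,.2305,-3.8
```

```text
time_s: 42.25
position: [0.6353, -0.1477, 0.3507]
tool_rot: [0.729, 0.684, 0.0, -0.001]
ft_force: [-0.6, 0.7, -0.6]
grip_width: 0.0856
grasp_force: 0.0
time_s: 42.5
position: [0.6349, -0.1491, 0.3512]
tool_rot: [0.73, 0.684, 0.0, -0.0]
ft_force: [0.1, -0.1, 1.3]
grip_width: 0.0853
grasp_force: 0.0
at [ 0.6349 -0.1491  0.3512] head -3.73 q [-0.36  0.55  0.83  1.42 -0.41  1.35  0.42] t 42.5 grip 0.0853 f [ 0.1 -0.1  1.3]
.6338,-.1503,.2305,-3.8 -> [[-0.002, -0.001, 0.161], [-0.0, -0.0, 0.001]] rows 3
```

```bash
python3 -m inch '[[[-0.001,-0.001,0.05],[0,0,0.001]],[[-0.001,-0.001,0.1],[0,0,0.001]],[[-0.001,-0.001,0.14],[0,0,0.001]],[[-0.001,-0.001,0.16],[0,0,0.001]],[[-0.001,-0.001,0.16],[0,0,0.001]],[[-0.001,-0.001,0.16],[0,0,0.001]],[[-0.001,-0.001,0.16],[0,0,0.001]]]' 
python3 -m inch '[[[0,0,0],[0,0,0]],[[0,0,0],[0,0,0]],[[0,0,0],[0,0,0]],[[0,0,0],[0,0,0]],[[0,0,0],[0,0,0]],[[0,0,0],[0,0,0]],[[0,0,0],[0,0,0]],[[0,0,0],[0,0,0]]]' -1 40
python3 -m inch '[[[0.01,0,0],[0,0,0]],[[0.03,0,0],[0,0,0]],[[0.055,0,0],[0,0,0]],[[0.08,0,0],[0,0,0]],[[0.105,0,0],[0,0,0]],[[0.13,0,0],[0,0,0]],[[0.15,0,0],[0,0,0]],[[0.16,0,0],[0,0,0]]]'
python3 -m inch '[[[0.01,0,0],[0,0,0]],[[0.03,0,0],[0,0,0]],[[0.055,0,0],[0,0,0]],[[0.08,0,0],[0,0,0]],[[0.105,0,0],[0,0,0]],[[0.13,0,0],[0,0,0]],[[0.15,0,0],[0,0,0]],[[0.16,0,0],[0,0,0]]]'
python3 -m inch '[[[0,0,0],[0,0,0]],[[0,0,0],[0,0,0]],[[0,0,0],[0,0,0]],[[0,0,0],[0,0,0]]]'
python3 plan.py .6502,.099,.2305,-3.8
```

```text
time_s: 43.08
position: [0.6348, -0.1515, 0.233]
tool_rot: [0.731, 0.683, 0.001, 0.001]
ft_force: [0.6, 0.1, -0.3]
grip_width: 0.0851
grasp_force: 0.0
time_s: 43.75
position: [0.6341, -0.1512, 0.2315]
tool_rot: [0.731, 0.682, 0.0, 0.0]
ft_force: [0.8, -0.6, 0.3]
grip_width: 0.0096
grasp_force: 44.4
time_s: 44.42
position: [0.6421, -0.03, 0.2315]
tool_rot: [0.73, 0.683, -0.0, 0.0]
ft_force: [0.1, -4.1, 2.2]
grip_width: 0.0089
grasp_force: 44.5
time_s: 45.08
position: [0.6501, 0.0893, 0.2315]
tool_rot: [0.731, 0.683, -0.0, 0.0]
ft_force: [-1.3, -5.9, 4.0]
grip_width: 0.0096
grasp_force: 45.0
time_s: 45.42
position: [0.6502, 0.0903, 0.2314]
tool_rot: [0.731, 0.683, 0.001, -0.001]
ft_force: [-0.9, 5.3, 4.3]
grip_width: 0.0093
grasp_force: 45.1
at [0.6502 0.0903 0.2314] head -3.87 q [-0.7   0.66  0.77  1.55 -0.49  1.13  0.11] t 45.4 grip 0.0093 f [-0.9  5.3  4.3]
.6502,.099,.2305,-3.8 -> [[0.012, -0.001, 0.001], [-0.0, -0.002, -0.001]] rows 1
```

```bash
python3 -m inch '[[[0.006,0,0],[0,0,0]],[[0.012,0,0],[0,0,0]],[[0.012,0,0],[0,0,0]],[[0.012,0,0],[0,0,0]]]'
python3 -m inch '[[[0,0,0],[0,0,0]],[[0,0,0],[0,0,0]],[[0,0,0],[0,0,0]],[[0,0,0],[0,0,0]],[[0,0,0],[0,0,0]],[[0,0,0],[0,0,0]]]' 0.2
python3 -m inch '[[[0,0,-0.03],[0,0,0]],[[0,0,-0.07],[0,0,0]],[[0,0,-0.11],[0,0,0]],[[0,0,-0.15],[0,0,0]],[[0,0,-0.16],[0,0,0]],[[0,0,-0.16],[0,0,0]],[[0,0,-0.16],[0,0,0]],[[0,0,-0.16],[0,0,0]]]' 1
python3 look.py; python3 plan.py .6294,-.214,.348,-3.8
```

```text
time_s: 45.75
position: [0.6505, 0.0942, 0.2314]
tool_rot: [0.732, 0.682, -0.001, 0.001]
ft_force: [-1.3, -4.7, 5.0]
grip_width: 0.0096
grasp_force: 45.1
time_s: 46.25
position: [0.6508, 0.0975, 0.2312]
tool_rot: [0.731, 0.683, 0.0, -0.0]
ft_force: [0.1, 0.3, 0.4]
grip_width: 0.0511
grasp_force: 0.0
time_s: 46.92
position: [0.65, 0.0976, 0.3495]
tool_rot: [0.731, 0.683, -0.001, -0.001]
ft_force: [0.0, -0.5, -0.1]
grip_width: 0.0854
grasp_force: 0.0
rail 520 ztop 0.2678 rect [658.7 220.7] [20.1 10. ] 85.2 toprect [658.6 220.9] [19.8  9.4] 85.7
rail 359 ztop 0.2676 rect [654.4 155.8] [19.7  9.5] 86.3 toprect [654.5 155.8] [19.3  9.5] 86.1
rail 382 ztop 0.2674 rect [649.9  94.7] [20.1  9.9] 85.0 toprect [649.9  94.7] [20.1  9.5] 86.0
at [0.6499 0.0975 0.3494] head -3.92 q [-0.73  0.57  0.83  1.4  -0.42  1.35  0.04] t 47.0 grip 0.0855 f [-0.2  0.   0.2]
.6294,-.214,.348,-3.8 -> [[-0.416, 0.001, 0.002], [-0.002, 0.0, -0.001]] rows 8
```

```bash
python3 -m inch '[[[-0.03,0,0],[0,0,0]],[[-0.08,0,0],[0,0,0]],[[-0.13,0,0],[0,0,0]],[[-0.18,0,0],[0,0,0]],[[-0.22,0,0],[0,0,0]],[[-0.25,0,0],[0,0,0]],[[-0.25,0,0],[0,0,0]],[[-0.25,0,0],[0,0,0]]]' >/dev/null
python3 -m inch '[[[-0.03,0,0],[0,0,-0.001]],[[-0.07,0,0],[0,0,-0.001]],[[-0.11,0,0],[0,0,-0.001]],[[-0.14,0.001,0],[0,0,-0.001]],[[-0.166,0.001,0],[0,0,-0.001]],[[-0.166,0.001,0],[0,0,-0.001]],[[-0.166,0.001,0],[0,0,-0.001]],[[-0.166,0.001,0],[0,0,-0.001]]]' >/dev/null
python3 -m inch '[[[0,0,0],[0,0,0]],[[0,0,0],[0,0,0]],[[0,0,0],[0,0,0]]]'
python3 look.py;python3 plan.py .6294,-.214,.2305,-3.8
```

```text
time_s: 48.55
position: [0.6306, -0.2127, 0.3512]
tool_rot: [0.73, 0.684, 0.0, -0.0]
ft_force: [0.8, -0.0, 0.8]
grip_width: 0.0855
grasp_force: 0.0
rail 374 ztop 0.2673 rect [ 629.2 -213.8] [19.8  9.9] 85.0 toprect [ 629.2 -214. ] [19.6  9.5] 86.1
at [ 0.6305 -0.213   0.3512] head -3.75 q [-0.25  0.58  0.83  1.38 -0.43  1.37  0.52] t 48.6 grip 0.0855 f [ 0.2 -0.2  0. ]
.6294,-.214,.2305,-3.8 -> [[-0.001, -0.001, 0.161], [-0.0, -0.0, 0.001]] rows 3
```

```bash
python3 -m inch '[[[-0.001,-0.001,0.05],[0,0,0.001]],[[-0.001,-0.001,0.1],[0,0,0.001]],[[-0.001,-0.001,0.14],[0,0,0.001]],[[-0.001,-0.001,0.16],[0,0,0.001]],[[-0.001,-0.001,0.16],[0,0,0.001]],[[-0.001,-0.001,0.16],[0,0,0.001]],[[-0.001,-0.001,0.16],[0,0,0.001]]]' 
python3 -m inch '[[[0,0,0],[0,0,0]],[[0,0,0],[0,0,0]],[[0,0,0],[0,0,0]],[[0,0,0],[0,0,0]],[[0,0,0],[0,0,0]],[[0,0,0],[0,0,0]],[[0,0,0],[0,0,0]],[[0,0,0],[0,0,0]]]' -1 40
python3 -m inch '[[[0.01,0,0],[0,0,0]],[[0.03,0,0],[0,0,0]],[[0.055,0,0],[0,0,0]],[[0.08,0,0],[0,0,0]],[[0.105,0,0],[0,0,0]],[[0.13,0,0],[0,0,0]],[[0.15,0,0],[0,0,0]],[[0.16,0,0],[0,0,0]]]'
python3 -m inch '[[[0.01,0,0],[0,0,0]],[[0.03,0,0],[0,0,0]],[[0.055,0,0],[0,0,0]],[[0.08,0,0],[0,0,0]],[[0.105,0,0],[0,0,0]],[[0.13,0,0],[0,0,0]],[[0.15,0,0],[0,0,0]],[[0.16,0,0],[0,0,0]]]'
python3 -m inch '[[[0,0,0],[0,0,0]],[[0,0,0],[0,0,0]],[[0,0,0],[0,0,0]],[[0,0,0],[0,0,0]]]'
python3 plan.py .6463,.041,.2305,-3.8
```

```text
time_s: 49.18
position: [0.6303, -0.2152, 0.2331]
tool_rot: [0.731, 0.683, 0.001, 0.001]
ft_force: [-0.0, -0.5, 0.4]
grip_width: 0.0851
grasp_force: 0.0
time_s: 49.85
position: [0.6298, -0.2148, 0.2316]
tool_rot: [0.731, 0.683, 0.0, 0.0]
ft_force: [0.9, -0.1, 0.1]
grip_width: 0.0097
grasp_force: 43.4
time_s: 50.52
position: [0.6379, -0.0939, 0.2316]
tool_rot: [0.73, 0.683, -0.0, 0.001]
ft_force: [1.6, -2.7, 1.4]
grip_width: 0.0095
grasp_force: 43.4
time_s: 51.18
position: [0.6458, 0.0254, 0.2315]
tool_rot: [0.731, 0.683, -0.0, 0.0]
ft_force: [-0.7, -5.0, 3.8]
grip_width: 0.0097
grasp_force: 43.9
time_s: 51.52
position: [0.6459, 0.0265, 0.2315]
tool_rot: [0.731, 0.683, 0.001, -0.001]
ft_force: [-0.1, 3.2, 5.7]
grip_width: 0.0095
grasp_force: 44.0
at [0.6459 0.0265 0.2315] head -3.88 q [-0.62  0.64  0.79  1.58 -0.5   1.12  0.22] t 51.5 grip 0.0095 f [-0.1  3.2  5.7]
.6463,.041,.2305,-3.8 -> [[0.019, -0.001, 0.001], [-0.0, -0.002, -0.001]] rows 1
```

```bash
python3 -m inch '[[[0.01,0,0],[0,0,0]],[[0.018,0,0],[0,0,0]],[[0.023,0,0],[0,0,0]],[[0.023,0,0],[0,0,0]],[[0.023,0,0],[0,0,0]]]'
python3 -m inch '[[[0,0,0],[0,0,0]],[[0,0,0],[0,0,0]],[[0,0,0],[0,0,0]],[[0,0,0],[0,0,0]],[[0,0,0],[0,0,0]],[[0,0,0],[0,0,0]]]' 0.2
python3 -m inch '[[[0,0,-0.03],[0,0,0]],[[0,0,-0.07],[0,0,0]],[[0,0,-0.11],[0,0,0]],[[0,0,-0.15],[0,0,0]],[[0,0,-0.19],[0,0,0]],[[0,0,-0.22],[0,0,0]],[[0,0,-0.22],[0,0,0]],[[0,0,-0.22],[0,0,0]]]' 1
python3 look.py
python3 - <<'E'
from h import *
c,d,K,T=grab('scene'); save('s3.png',c[100:356,140:440],2.3)
np.savez('scene.npz',c=c,d=d,K=K,T=T)
c,d,K,T=grab('top'); np.savez('top.npz',c=c,d=d,K=K,T=T); save('t3.png',c[160:270,80:200],5)
E
```

```text
time_s: 51.93
position: [0.6468, 0.04, 0.2315]
tool_rot: [0.732, 0.682, -0.001, 0.001]
ft_force: [-1.1, -4.2, 5.5]
grip_width: 0.0094
grasp_force: 44.1
time_s: 52.43
position: [0.6469, 0.0422, 0.2311]
tool_rot: [0.731, 0.683, -0.0, -0.0]
ft_force: [0.0, 0.0, -0.3]
grip_width: 0.0516
grasp_force: 0.0
time_s: 53.1
position: [0.6476, 0.0417, 0.3975]
tool_rot: [0.731, 0.682, 0.001, 0.001]
ft_force: [-0.6, -0.4, -1.5]
grip_width: 0.0856
grasp_force: 0.0
rail 326 ztop 0.2678 rect [654.4 155.5] [19.9  9.9] 85.4 toprect [654.4 155.7] [19.4  9.8] 85.9
rail 239 ztop 0.2677 rect [650.   94.2] [19.9  9.3] 86.5 toprect [650.   94.1] [19.9  8.6] 85.9
rail 265 ztop 0.2675 rect [646.4  40.6] [20.3  9.8] 87.0 toprect [646.2  40.7] [20.3  9.2] 86.0
```

View pics/s3.png

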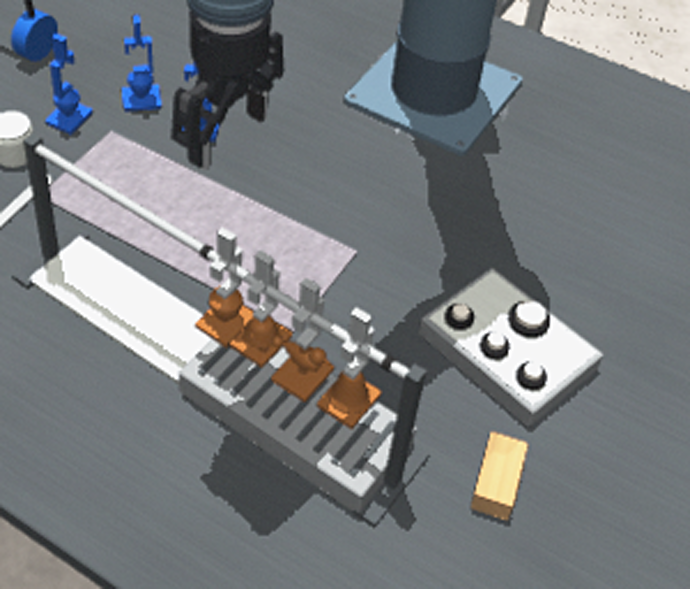

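View pics/t3.png

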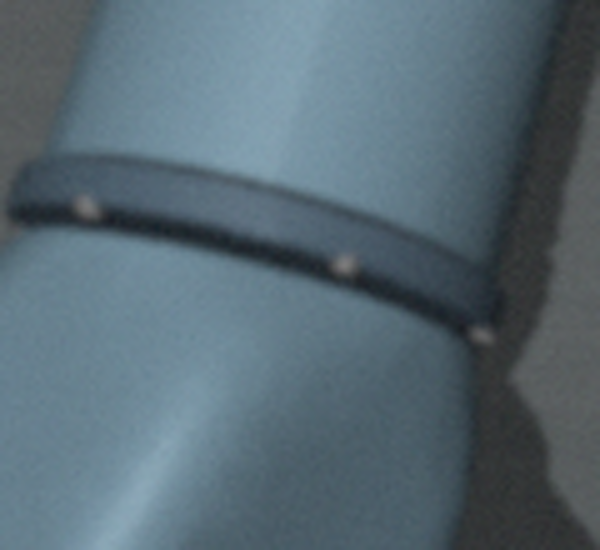

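The scene view shows all four castings on the rail between the bands, acorn (225,310), turtle (262,335), bird (303,370) and bell (350,395). The key panel is clear: right key (460,316), middle (494,345), left (532,375), big (529,318). The top crop is blocked by the arm, so I'll look at the panel with the wrist camera.

```bash
cat > keys.py <<'E'
import sys
from h import *
src=sys.argv[1]
c,d,K,T=grab(src); W=cloud(d,K,T); x,y,z=W[...,0],W[...,1],W[...,2]
reg=(x>.25)&(x<.62)&(y>.18)&(y<.56)
pan=reg&(z>.030)&(z<.040); print('panel top z',np.median(z[pan]),'c',np.median(x[pan]),np.median(y[pan]),cv2.minAreaRect((W[pan][:,:2]*1000).astype(np.float32)))
m=reg&(z>np.median(z[pan])+.0045)&(z<.08)
n,l,st,ce=cv2.connectedComponentsWithStats(m.astype(np.uint8))
for i in range(1,n):
    if st[i,4]>15:
        Q=W[l==i]; (cx,cy),r=cv2.minEnclosingCircle((Q[:,:2]*1000).astype(np.float32)); print(ce[i].round(),st[i,4],'c',round(cx,1),round(cy,1),'r',round(r,1),'z',np.percentile(Q[:,2],[50,95]).round(4))
save('k_'+src+'.png',c,1.2)
E
python3 keys.py scene; python3 plan.py .48,.20,.42,30 .40,.30,.36,40
```

```text
panel top z 0.03583766917076314 c 0.42844318397026127 0.3553299512522288 ((468.491943359375, 320.4051818847656), (214.38973999023438, 297.849853515625), 88.13458251953125)
[369. 238.] 228 c 372.9 325.7 r 35.6 z [0.0523 0.0608]
[339. 237.] 122 c 423.7 254.7 r 23.2 z [0.0497 0.0602]
[354. 250.] 134 c 438.0 310.8 r 25.9 z [0.0493 0.0598]
[371. 263.] 135 c 459.6 372.2 r 21.0 z [0.0502 0.0609]
[306. 279.] 55 c 611.3 246.3 r 16.7 z [0.0452 0.0488]
at [0.6464 0.0422 0.3948] head -3.92 q [-0.67  0.53  0.86  1.36 -0.4   1.44  0.11] t 53.3 grip 0.0854 f [ 0.3  0.3 -1.3]
.48,.20,.42,30 -> [[0.195, -0.236, -0.033], [-0.002, -0.0, -0.377]] rows 6
.40,.30,.36,40 -> [[0.168, -0.026, 0.08], [0.001, -0.0, -0.111]] rows 4
```

```bash
python3 -m inch '[[[0.03,-0.04,-0.033],[0,0,-0.06]],[[0.06,-0.08,-0.033],[0,0,-0.13]],[[0.1,-0.12,-0.033],[0,0,-0.2]],[[0.14,-0.16,-0.033],[0,0,-0.27]],[[0.17,-0.2,-0.033],[0,0,-0.34]],[[0.195,-0.236,-0.033],[0,0,-0.377]],[[0.195,-0.236,-0.033],[0,0,-0.377]],[[0.195,-0.236,-0.033],[0,0,-0.377]]]' -1 40
python3 -m inch '[[[0.05,0,0.02],[0,0,-0.05]],[[0.1,-0.015,0.05],[0,0,-0.1]],[[0.14,-0.026,0.08],[0,0,-0.111]],[[0.168,-0.026,0.08],[0,0,-0.111]],[[0.168,-0.026,0.08],[0,0,-0.111]],[[0.168,-0.026,0.08],[0,0,-0.111]],[[0.168,-0.026,0.08],[0,0,-0.111]]]'
python3 keys.py wrist;python3 plan.py
```

```text
time_s: 53.97
position: [0.4787, 0.2017, 0.4203]
tool_rot: [0.498, 0.867, -0.0, -0.001]
ft_force: [-0.1, -0.6, 0.3]
grip_width: -0.0003
grasp_force: 0.0
time_s: 54.55
position: [0.4021, 0.2978, 0.3611]
tool_rot: [0.424, 0.906, -0.0, 0.001]
ft_force: [-0.2, -0.2, -0.1]
grip_width: 0.0001
grasp_force: 0.0
panel top z 0.03520532173529731 c 0.4097637931030911 0.3463898900090778 ((480.6749267578125, 330.62579345703125), (243.6685333251953, 290.2988586425781), 77.38041687011719)
[255. 124.] 928 c 375.3 330.7 r 26.9 z [0.055  0.0586]
[309. 137.] 452 c 455.9 370.4 r 19.0 z [0.0481 0.0582]
[278. 158.] 423 c 439.4 312.7 r 18.8 z [0.0479 0.0582]
[248. 178.] 395 c 423.3 254.9 r 19.0 z [0.0479 0.058 ]
[319. 249.] 693 c 608.0 234.3 r 55.3 z [0.0442 0.047 ]
at [0.4022 0.2976 0.3613] head 39.78 q [-1.29  0.16  0.64  1.79 -0.1   1.22  0.08] t 54.6 grip -0.0002 f [ 0.2 -0.7 -0.2]
```

View pics/k_wrist.png

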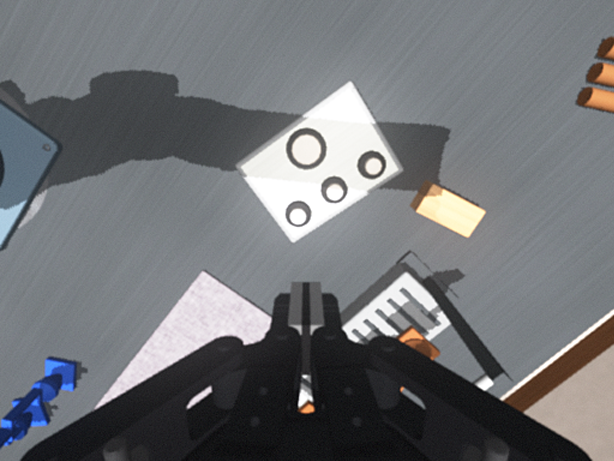

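The wrist view (614x461) shows the big key at (306,148), left (371,164), middle (334,189) and right (298,213), each a white cap in a black ring. I'll refine the centres from the cap tops.

```bash
python3 - <<'E'
from h import *
c,d,K,T=grab('wrist'); W=cloud(d,K,T)
for nm,x,y in(('left',.456,.370),('mid',.439,.313),('right',.423,.255),('big',.375,.331)):
    m=(np.hypot(W[...,0]-x,W[...,1]-y)<.028)&(W[...,2]>.054)&(W[...,2]<.07); Q=W[m]
    (cx,cy),r=cv2.minEnclosingCircle((Q[:,:2]*1000).astype(np.float32)); print(nm,m.sum(),Q.mean(0).round(4),round(cx,1),round(cy,1),round(r,1),np.percentile(Q[:,2],[10,50,90]).round(4))
E
python3 plan.py .4575,.370,.11,39.8 .4575,.370,.064,39.8
```

```text
left 146 [0.4553 0.3703 0.0573] 456.1 370.3 10.7 [0.0555 0.0574 0.0585]
mid 139 [0.4391 0.3128 0.0571] 439.5 312.8 10.6 [0.0557 0.0572 0.0582]
right 128 [0.4229 0.2555 0.0571] 423.2 255.2 10.5 [0.0559 0.0571 0.0582]
big 474 [0.3749 0.3309 0.0573] 375.3 330.8 18.8 [0.0561 0.0573 0.0585]
at [0.4021 0.2978 0.3614] head 39.79 q [-1.29  0.16  0.64  1.79 -0.1   1.22  0.08] t 54.6 grip 0.0003 f [ 0.8 -0.1 -0.1]
.4575,.370,.11,39.8 -> [[0.027, 0.118, 0.335], [0.0, 0.0, -0.0]] rows 7
.4575,.370,.064,39.8 -> [[0.0, 0.0, 0.062], [0.0, 0.0, -0.0]] rows 2
```

```bash
python3 -m inch '[[[0.012,0.05,0.04],[0,0,0]],[[0.022,0.09,0.09],[0,0,0]],[[0.025,0.118,0.14],[0,0,0]],[[0.025,0.118,0.19],[0,0,0]],[[0.025,0.118,0.24],[0,0,0]],[[0.025,0.118,0.29],[0,0,0]],[[0.025,0.118,0.33],[0,0,0]],[[0.025,0.118,0.335],[0,0,0]]]'
python3 -m inch '[[[0,0,0.02],[0,0,0]],[[0,0,0.04],[0,0,0]],[[0,0,0.055],[0,0,0]],[[0,0,0.055],[0,0,0]],[[0,0,0.055],[0,0,0]]]'
python3 plan.py .456,.3703,.064,39.8 .456,.3703,.0495,39.8
```

```text
time_s: 55.32
position: [0.4542, 0.367, 0.1045]
tool_rot: [0.423, 0.906, -0.004, -0.001]
ft_force: [-0.4, -0.7, -0.8]
grip_width: -0.0003
grasp_force: 0.0
time_s: 55.73
position: [0.4571, 0.3704, 0.0694]
tool_rot: [0.423, 0.906, 0.0, 0.0]
ft_force: [-0.3, -0.2, 0.3]
grip_width: 0.0002
grasp_force: 0.0
at [0.4571 0.3704 0.0694] head 39.95 q [-1.09  0.7   0.46  1.83 -0.45  0.72  0.32] t 55.7 grip 0.0002 f [-0.3 -0.2  0.3]
.456,.3703,.064,39.8 -> [[0.001, -0.001, 0.007], [0.001, 0.0, 0.002]] rows 1
.456,.3703,.0495,39.8 -> [[-0.0, -0.0, 0.02], [-0.0, 0.0, -0.0]] rows 1
```

```bash
python3 -m inch '[[[0,-0.001,0.01],[0,0,0]],[[0,-0.001,0.016],[0,0,0]],[[0,-0.001,0.021],[0,0,0]],[[0,-0.001,0.024],[0,0,0]],[[0,-0.001,0.024],[0,0,0]],[[0,-0.001,0.024],[0,0,0]]]'
python3 -m inch '[[[0,0,0.003],[0,0,0]],[[0,0,0.003],[0,0,0]],[[0,0,0.003],[0,0,0]],[[0,0,0.003],[0,0,0]]]'
python3 -m inch '[[[0,0,0.002],[0,0,0]],[[0,0,0.002],[0,0,0]],[[0,0,0.002],[0,0,0]],[[0,0,0.002],[0,0,0]]]'
```

```text
time_s: 56.23
position: [0.4564, 0.3705, 0.052]
tool_rot: [0.423, 0.906, 0.001, 0.0]
ft_force: [-1.6, -1.0, 12.0]
grip_width: -0.0002
grasp_force: 6.4
time_s: 56.57
position: [0.4565, 0.3706, 0.0515]
tool_rot: [0.423, 0.906, 0.001, -0.0]
ft_force: [-8.4, -5.2, 31.7]
grip_width: 0.0001
grasp_force: 15.9
time_s: 56.9
position: [0.4566, 0.3706, 0.0513]
tool_rot: [0.423, 0.906, 0.001, -0.001]
ft_force: [-11.4, -6.3, 43.7]
grip_width: -0.0004
grasp_force: 22.2
```

Fully down (it stalls at 0.0515 m). Back off and go to the right key, passing high over the middle one.

```bash
python3 -m inch '[[[0,0,-0.02],[0,0,0]],[[0,0,-0.05],[0,0,0]],[[0,0,-0.08],[0,0,0]],[[0,0,-0.08],[0,0,0]],[[0,0,-0.08],[0,0,0]],[[0,0,-0.08],[0,0,0]]]'
python3 plan.py .4231,.2553,.107,39.8 .4231,.2553,.068,39.8 .4231,.2553,.052,39.8 .4231,.2553,.108,39.8 .375,.331,.108,39.8
```

```text
time_s: 57.4
position: [0.4552, 0.3699, 0.1063]
tool_rot: [0.423, 0.906, -0.0, -0.0]
ft_force: [0.2, -0.4, -0.4]
grip_width: 0.0001
grasp_force: 0.0
at [0.4552 0.3699 0.1063] head 40.01 q [-1.12  0.64  0.5   1.82 -0.42  0.78  0.29] t 57.4 grip 0.0001 f [ 0.2 -0.4 -0.4]
.4231,.2553,.107,39.8 -> [[-0.09, -0.131, -0.001], [-0.001, -0.0, 0.002]] rows 3
.4231,.2553,.068,39.8 -> [[0.0, -0.0, 0.052], [0.0, -0.0, 0.0]] rows 1
.4231,.2553,.052,39.8 -> [[0.0, -0.0, 0.021], [0.0, -0.0, 0.0]] rows 1
.4231,.2553,.108,39.8 -> [[0.0, -0.0, -0.074], [0.0, -0.0, 0.0]] rows 2
.375,.331,.108,39.8 -> [[0.119, 0.015, -0.0], [0.0, -0.0, 0.0]] rows 3
```

```bash
python3 -m inch '[[[-0.03,-0.045,-0.001],[0,0,0]],[[-0.06,-0.09,-0.001],[0,0,0]],[[-0.09,-0.131,-0.001],[0,0,0]],[[-0.09,-0.131,-0.001],[0,0,0]],[[-0.09,-0.131,-0.001],[0,0,0]],[[-0.09,-0.131,-0.001],[0,0,0]],[[-0.09,-0.131,-0.001],[0,0,0]]]' >/dev/null
python3 -m inch '[[[0,0,0.025],[0,0,0]],[[0,0,0.048],[0,0,0]],[[0,0,0.048],[0,0,0]],[[0,0,0.048],[0,0,0]]]'
python3 plan.py .4231,.2553,.052,39.8
```

```text
time_s: 58.32
position: [0.4235, 0.2557, 0.0709]
tool_rot: [0.422, 0.907, -0.001, -0.0]
ft_force: [-0.2, -0.1, 0.6]
grip_width: -0.0002
grasp_force: 0.0
at [0.4235 0.2557 0.0709] head 40.07 q [-0.99  0.58  0.46  2.07 -0.44  0.59  0.47] t 58.3 grip -0.0002 f [-0.2 -0.1  0.6]
.4231,.2553,.052,39.8 -> [[-0.0, -0.001, 0.025], [-0.001, 0.0, 0.003]] rows 1
```

```bash
python3 -m inch '[[[0,0,0.01],[0,0,0]],[[0,0,0.018],[0,0,0]],[[0,0,0.023],[0,0,0]],[[0,0,0.026],[0,0,0]],[[0,0,0.026],[0,0,0]],[[0,0,0.026],[0,0,0]]]'
python3 -m inch '[[[0,0,0.002],[0,0,0]],[[0,0,0.002],[0,0,0]],[[0,0,0.002],[0,0,0]]]'
```

```text
time_s: 58.82
position: [0.4244, 0.2558, 0.0524]
tool_rot: [0.423, 0.906, 0.001, 0.0]
ft_force: [0.3, 2.4, 3.6]
grip_width: 0.0
grasp_force: 1.8
time_s: 59.07
position: [0.4244, 0.2559, 0.0518]
tool_rot: [0.423, 0.906, 0.001, -0.0]
ft_force: [-2.9, -0.4, 17.9]
grip_width: 0.0001
grasp_force: 8.8
```

```bash
python3 -m inch '[[[0,0,0.001],[0,0,0]],[[0,0,0.001],[0,0,0]],[[0,0,0.001],[0,0,0]]]'
python3 -m inch '[[[0,0,-0.02],[0,0,0]],[[0,0,-0.05],[0,0,0]],[[0,0,-0.08],[0,0,0]],[[0,0,-0.08],[0,0,0]],[[0,0,-0.08],[0,0,0]],[[0,0,-0.08],[0,0,0]]]'
python3 plan.py .375,.331,.108,39.8 .375,.331,.07,39.8
```

```text
time_s: 59.32
position: [0.4245, 0.2559, 0.0517]
tool_rot: [0.423, 0.906, 0.001, -0.0]
ft_force: [-4.0, -0.4, 26.6]
grip_width: -0.0
grasp_force: 13.0
time_s: 59.82
position: [0.4232, 0.2549, 0.1092]
tool_rot: [0.423, 0.906, -0.0, -0.0]
ft_force: [0.1, -0.6, -0.6]
grip_width: -0.0001
grasp_force: 0.0
at [0.4232 0.2549 0.1092] head 40.01 q [-1.04  0.51  0.51  2.06 -0.39  0.67  0.43] t 59.8 grip -0.0001 f [ 0.1 -0.6 -0.6]
.375,.331,.108,39.8 -> [[0.119, 0.016, 0.002], [-0.001, -0.0, 0.002]] rows 3
.375,.331,.07,39.8 -> [[-0.0, -0.0, 0.05], [0.0, -0.0, 0.0]] rows 1
```

```bash
python3 -m inch '[[[0.04,0.006,0],[0,0,0]],[[0.08,0.011,0],[0,0,0]],[[0.119,0.016,0.001],[0,0,0]],[[0.119,0.016,0.001],[0,0,0]],[[0.119,0.016,0.001],[0,0,0]],[[0.119,0.016,0.001],[0,0,0]],[[0.119,0.016,0.001],[0,0,0]]]' >/dev/null
python3 -m inch '[[[0,0,0.025],[0,0,0]],[[0,0,0.048],[0,0,0]],[[0,0,0.048],[0,0,0]],[[0,0,0.048],[0,0,0]]]'
python3 plan.py .375,.331,.052,39.8
```

```text
time_s: 60.73
position: [0.3758, 0.3297, 0.0726]
tool_rot: [0.424, 0.906, -0.001, -0.0]
ft_force: [0.2, 0.1, -0.2]
grip_width: 0.0001
grasp_force: 0.0
at [0.3758 0.3297 0.0726] head 39.88 q [-1.17  0.58  0.46  2.06 -0.45  0.61  0.29] t 60.7 grip 0.0001 f [ 0.2  0.1 -0.2]
.375,.331,.052,39.8 -> [[0.002, 0.0, 0.027], [-0.001, 0.0, 0.001]] rows 1
```

```bash
python3 -m inch '[[[0.001,0,0.012],[0,0,0]],[[0.001,0,0.019],[0,0,0]],[[0.001,0,0.025],[0,0,0]],[[0.001,0,0.029],[0,0,0]],[[0.001,0,0.029],[0,0,0]],[[0.001,0,0.029],[0,0,0]]]'
python3 -m inch '[[[0,0,0.002],[0,0,0]],[[0,0,0.002],[0,0,0]],[[0,0,0.002],[0,0,0]]]'
```

```text
time_s: 61.23
position: [0.3756, 0.332, 0.052]
tool_rot: [0.423, 0.906, 0.0, -0.0]
ft_force: [-1.9, -1.6, 8.8]
grip_width: -0.0003
grasp_force: 4.8
time_s: 61.48
position: [0.3757, 0.3321, 0.0516]
tool_rot: [0.423, 0.906, 0.001, -0.0]
ft_force: [-4.3, -4.1, 25.5]
grip_width: -0.0
grasp_force: 13.2
```

Bottomed. Back off, go well clear and check the castings.

```bash
python3 -m inch '[[[0,0,-0.02],[0,0,0]],[[0,0,-0.06],[0,0,0]],[[0,0,-0.1],[0,0,0]],[[0,0,-0.15],[0,0,0]],[[0,0,-0.2],[0,0,0]],[[0,0,-0.25],[0,0,0]],[[0,0,-0.3],[0,0,0]],[[0,0,-0.3],[0,0,0]]]'
python3 -m inch '[[[0,0,0],[0,0,0]],[[0,0,0],[0,0,0]],[[0,0,0],[0,0,0]],[[0,0,0],[0,0,0]],[[0,0,0],[0,0,0]],[[0,0,0],[0,0,0]]]'
python3 - <<'E'
from h import *
c,d,K,T=grab('scene'); save('s4.png',c[60:384,80:440],2)
E
```

```text
time_s: 62.15
position: [0.3783, 0.3341, 0.2814]
tool_rot: [0.423, 0.906, 0.006, 0.001]
ft_force: [1.2, 0.2, 0.1]
grip_width: -0.0001
grasp_force: 0.0
time_s: 62.65
position: [0.3749, 0.3315, 0.2741]
tool_rot: [0.423, 0.906, -0.001, -0.0]
ft_force: [-0.3, 0.4, -0.0]
grip_width: -0.0001
grasp_force: 0.0
```

View pics/s4.png

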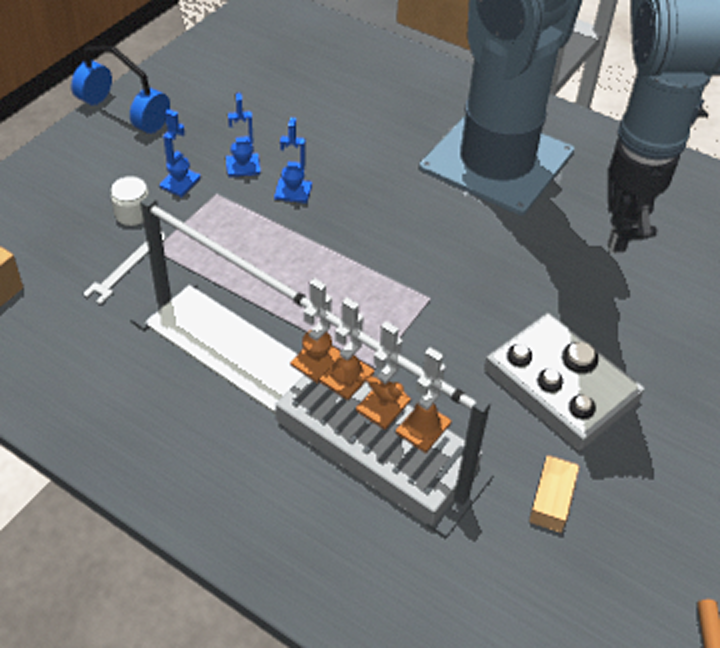

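The view shows the four castings hanging between the bands (302,298) and (460,397). The keys are released, the bystanders untouched and the arm is clear.

```bash
python3 -c "
from workcell import arm
print(arm.finish_job())"
```

```text
the job is handed in; nothing more can be done
None
```

I handed in the job: acorn, turtle, bird and bell hang still between the two bands over the heater, the left, right and big keys were each pressed right down in turn, and the tin, wrench and block were untouched; the left key took up to 44 N through the closed fingertips, more than it needed.

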